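Load the polishing pot and start the machine

TASK

Polish the brass bars: unscrew the blue cap from the pot (anticlockwise, a good full turn), lift it off and set it down knob up in the middle of the felt square. Then put every brass bar into the pot, all the way below its rim, slide the carriage by its red handle fully home under the green head, and only then press the green start button right down and let go. Leave the small jar, the hammer, the steel block and the brush cup where they are.

Things in the scene. Friction and masses are not known exactly. Their poses are not given: they have to be found in the camera images.
- carriage (a joint): travel of the polishing machine's sliding carriage, m: starts at 0; 0.19 is the end stop, where the pot stands right under the green head. It slides along the machine's own +y axis and takes about 5 N to move; it stays where it is left.
- polisher: fixed polishing machine: grey base plate 170 x 490 x 12 mm, two rails along its y axis, and a green head 170 x 170 mm on a column that overhangs the rails from y = 140 to 310 mm in this frame, underside 138 mm, top 215 mm (motor cover 250 mm) above the bench: the open pot passes under it, the cap's knob does not. Origin on the bench under the pot's axis with the carriage at 0; z up.
- pot_mouth (a point): centre of the mouth of the white round pot fixed on the carriage, level with its rim, 120 mm above the bench; axes as the machine's. The pot is 90 mm wide inside and 77 mm deep, 98 mm wide outside (108 mm over its thread). Right-hand thread, 18 mm lead.
- handle (a point): grip point of the carriage's red upright handle, a bar 18 mm (machine's x) by 26 mm (machine's y), its top 125 mm above the bench, this point 18 mm below the top; it stands 125 mm from the pot's axis towards the machine's -y. It moves with the carriage; axes as the machine's.
- cap: the pot's blue screw cap, about 220 g, 76 mm high: skirt 118 mm wide, 30 mm high, a 6 mm top plate, and on it a round fluted knob 42 mm wide, 40 mm high; white stripe along its +x. Origin at the centre of the skirt's lower edge, z up through the knob. Screwed down, the origin is 30 mm below the pot's rim.
- cap_knob (a point): grip point on the cap's axis, 60 mm above the cap's origin (24 mm above the top plate, 16 mm below the knob's top); axes as the cap's. Turned anticlockwise from above the cap rises 18 mm per turn; after about 6 rad (a rise of 17 to 18 mm) the thread lets go and the cap lifts off. The thread has 1 mm of play and does not turn by itself.
- felt: square of light grey-beige felt board, 140 x 140 mm, 4 mm thick, fixed to the bench at the robot's left or right; origin under its centre, on the bench.
- switchbox: yellow switch box 90 x 90 mm, 50 mm high, fixed to the bench at the robot's left or right, with a green push button 36 mm across on its top in a black collar; origin under its centre, on the bench.
- start (a joint): how far the green start button is pressed, m: 0 up, 0.006 fully down (about 5 N); it springs back.
- start_top (a point): centre of the top of the green button, 68 mm above the bench when up.
- bar0: brass bar with two copper bands, 64 mm long, 16 mm square, about 130 g, lying flat on the bench; origin at its centre, x along its length. Two to four of the bars are present in a run (None if absent).
- bar1: brass bar with two copper bands, 64 mm long, 16 mm square, about 130 g, lying flat on the bench; origin at its centre, x along its length. Two to four of the bars are present in a run (None if absent).
- bar2: brass bar with two copper bands, 64 mm long, 16 mm square, about 130 g, lying flat on the bench; origin at its centre, x along its length. Two to four of the bars are present in a run (None if absent).
- bar3: brass bar with two copper bands, 64 mm long, 16 mm square, about 130 g, lying flat on the bench; origin at its centre, x along its length. Two to four of the bars are present in a run (None if absent).
- jar: bystander: small amber jar with a steel lid, 44 mm wide, 50 mm high, standing among the bars; origin under its centre.
- hammer: bystander: hammer 240 mm long, lying on the right; origin under its middle.
- block: bystander: square steel bench block 100 x 100 x 30 mm with a copper plate on it, on the right; origin under its centre.
- brushcup: bystander: green glass cup 70 mm wide with brushes and pencils up to 175 mm high, on the left; origin under its centre.

How it is judged:
By the outcome, as a careful person would: the job done as asked, in the order asked, and still so for the second after the job is handed in, with the robot touching nothing.
Of bar0, bar1, bar2, bar3 only 2 to 4 are there at a start; the rules pass over those that are not, and their reading is None.
At some moment in a run one of bar0, bar1, bar2, bar3 may be knocked a few centimetres aside while the robot is not near it.
Once in a run the grip may slacken for a moment while it holds something.
It also fails if it takes over 210 s, if anything falls off the work surface, if the arm or the gripper's body presses on something with over 40 N, if the wrist force passes 120 N, or if a joint passes its speed limit or range.

ROBOT

A 6-joint arm with a two-finger parallel gripper is mounted at the origin on the work surface. World frame = base frame: x ahead of the robot, y to its left, z up, the work surface at z = 0. Lengths are in m, angles in rad, forces in N, time in s.
With the tool pointing down it reaches from about 0.25 to 0.85 m from the base axis. Payload 12.5 kg.
Tool frame: the origin (TCP) lies between the finger pads; the fingertips stand 22 mm ahead of it and the grasp point (between the pads) lies 3 mm ahead of it; z points along the fingers, y is the direction in which the jaws open and shut (so a half turn about z gives the same grasp; the last joint's range is limited). The gripper opens to 93 mm and grips with 3 to 60 N. Pads are 15 mm wide; open, the fingers measure 128 mm over their backs; the gripper's body (75 mm by 188 mm) begins 65 mm behind the grasp point.
Start: joints at [-1.226, 0.351, 1.652, -0, 1.139, -0.085], TCP at [0.229, -0.5, 0.241] pointing down, gripper open.
Joint ranges: [-2.75, 2.75], [-0.79, 2.1], [0.01, 2.65], [-1.57, 4.71], [0.07, 3.14], [-2.87, 2.87]. Speed limits (rad/s): [2.22, 2.22, 2.79, 3.14, 3.14, 3.14].

INTERFACE

Orientations are given as a unit quaternion [w, x, y, z].
In Python, from cell import arm, vision, close_job, search_frame gives the robot as it stands.
- The arm moves only by the tool carry_out, never from a script. Its argument "increments" is a list of rows, each an object with "travel": the shift along the world's x, y, z in m, a list of three; "rotation": the turn, a rotation vector about the world's x, y, z in rad, a list of three; "hand": the opening, from 0 (shut) to 1 (fully open). In form: [{"travel": [tx, ty, tz], "rotation": [ax, ay, az], "hand": hand}, ...]. A call has 1 to 10 rows; each row is the pose to reach, as a shift and turn from the pose commanded when the call began; what a row does not reach only later rows make up. A row lasts 1/8 s, in which the tool goes at most 62.5 mm and 10.7 degrees, less where a joint would pass 70% of its speed; a pose out of reach is approached as far as the arm can. A call with a gripper value outside its range is refused whole. The fingers move at their own pace and stop on an object; the grip force is fixed at half the most. Time passes only in rows, so rows that repeat a pose let the fingers close. It gives the time, the measured TCP pose, the force and the opening at its end, in the units of the state.
- arm.get_state(): the state, without advancing time (a new reading comes with each control period).
- vision.snapshot(name): name is "side" or "top"; returns a dict with "img" (480x640x3 uint8, red, green, blue), "K" (3x3 intrinsics, pixels), "dist" ([k1, k2, p1, p2, k3] as OpenCV has them; the pictures are not rectified), "xyz" and "rotation" of the camera in the world. Camera axes: x right, y down, z forward; pixel columns grow to the right and rows downward; lengths in m; the calibration is good to about 2 mm. A picture is of the moment at which its call begins. There is no depth.
- close_job(): hands the job in, once; it reports no verdict.
Trained networks look in a picture, given as the dict that the camera call returned (one of the last four; its "shot" number tells which), for a name from the list of things; names that differ only in an ending like _2 or _b are one class to them, and where a whole thing is asked for, a point or a joint stands for the part that bears it (a point fixed in the world has none). Each returns a list of dicts, best first, with "p" (0 to 1); they miss things now and then, are a little off and sometimes report something else, mostly with a low value. They report only what shows in the picture. A call takes as long as a camera call.
- search_frame(picture, thing): "extent" ([left, top, right, bottom] in pixels, round what is visible of it).
The state is a dict: "clock": time; "qpos": joint angles; "joint_vel": joint speeds; "joint_efforts": joint torques, N m; "eef_pos": TCP position; "tool_rot": TCP orientation; "force": force on the tool from outside, world axes, zero at the start; "wrist_torque": the same for the moment, N m; "gripper_width": finger opening in m.
Only numpy, scipy, OpenCV 4.12 (cv2) and the standard library are available. Lean on these libraries where they do the work, as an engineer would, in place of code of your own. Each camera call takes 0.05 s, during which the arm holds its last target. There are 200 camera calls.

## Working session

There is one attempt and no reset: what is moved stays moved. The work goes in short steps, Python scripts to look and compute and a tool call to move; the robot and the scene stay as the last step left them, time stands still between calls to the robot, and variables do not carry over. Pictures are saved under pics/ and viewed, about 12 in all and at most 16, crops included, and the job is handed in when it is done.

Besides the shell and the picture viewer there is one more tool, called after "Call:" as name(argument=value, ...) on one line, values as JSON. carry_out: Moves the arm, as the interface text tells. Its arguments: {"type":"object","properties":{"increments":{"type":"array","items":{"type":"object","properties":{"travel":{"type":"array","items":{"type":"number"}},"rotation":{"type":"array","items":{"type":"number"}},"hand":{"type":"number"}}}}},"required":["increments"]}

```bash
mkdir -p pics; cat > h.py <<'E'
import numpy as np, cv2
from cell import arm, vision, close_job, search_frame
def shot(n,f=None):
    s=vision.snapshot(n)
    if f: cv2.imwrite('pics/'+f, s['img'][:,:,::-1])
    return s
def ray(s,uv):
    p=cv2.undistortPoints(np.array([[uv]],float),np.array(s['K'],float),np.array(s['dist'],float))[0,0]
    R=np.array(s['rotation'],float)
    if R.shape!=(3,3):
        from scipy.spatial.transform import Rotation as Ro
        R=Ro.from_quat([*R[1:],R[0]]).as_matrix()
    return np.array(s['xyz']),R@np.array([p[0],p[1],1.])
def at(s,uv,z):
    o,d=ray(s,uv); return (o+d*(z-o[2])/d[2])
def proj(s,P):
    R=np.array(s['rotation'],float)
    if R.shape!=(3,3):
        from scipy.spatial.transform import Rotation as Ro
        R=Ro.from_quat([*R[1:],R[0]]).as_matrix()
    P=np.atleast_2d(P)-np.array(s['xyz'])
    c=P@R
    return cv2.projectPoints(c.reshape(-1,1,3),np.zeros(3),np.zeros(3),np.array(s['K'],float),np.array(s['dist'],float))[0][:,0]
def both(sa,ua,sb,ub):
    o1,d1=ray(sa,ua);o2,d2=ray(sb,ub)
    t=np.linalg.lstsq(np.c_[d1,-d2],o2-o1,rcond=None)[0]
    return (o1+d1*t[0]+o2+d2*t[1])/2, np.linalg.norm(o1+d1*t[0]-o2-d2*t[1])
E
python3 - <<'E'
from h import *
a=shot('top','t0.png'); b=shot('side','s0.png')
for s in (a,b):
    print(s['xyz'],s['rotation'],np.array(s['K']).tolist())
    for n in ['cap','polisher','handle','felt','switchbox','start_top','bar0','jar','hammer','block','brushcup']:
        for r in search_frame(s,n)[:5]: print(n,np.round(r['extent'],0),round(r['p'],2))
print(arm.get_state())
E
```

```text
[ 0.27303751 -0.00483408  1.52254145] [-0.07029347  0.7080391  -0.69910627  0.07063915] [[523.2952690380145, 0.0, 322.10581192309024], [0.0, 523.2952690380145, 242.29025152057488], [0.0, 0.0, 1.0]]
cap [325. 186. 368. 231.] 0.71
polisher [223. 165. 403. 249.] 0.58
handle [318. 197. 397. 238.] 0.82
felt [430. 277. 473. 325.] 0.82
switchbox [165. 274. 206. 311.] 0.85
start_top [166. 274. 208. 310.] 0.57
start_top [456. 224. 498. 265.] 0.36
bar0 [347. 278. 356. 304.] 0.65
bar0 [276. 281. 289. 302.] 0.55
bar0 [457. 224. 497. 265.] 0.18
jar [242. 283. 256. 298.] 0.58
hammer [421. 173. 451. 250.] 0.8
hammer [320. 195. 398. 238.] 0.36
block [459. 225. 497. 266.] 0.83
block [320. 195. 395. 236.] 0.19
brushcup [142. 219. 183. 253.] 0.96
[0.343186   0.95201596 0.80448232] [ 0.04685737 -0.09145797  0.88151025 -0.46084651] [[523.0122793242634, 0.0, 323.0876351444107], [0.0, 523.0122793242634, 244.88807918169346], [0.0, 0.0, 1.0]]
cap [262. 205. 309. 246.] 0.94
cap [193. 199. 335. 363.] 0.28
polisher [194. 200. 333. 366.] 0.67
handle [296. 200. 321. 276.] 0.74
felt [365. 200. 413. 226.] 0.58
swit
[... 425 characters left out ...]
, 'qpos': array([-1.22561001e+00,  3.50692514e-01,  1.65176970e+00, -7.73061163e-06,
        1.13908302e+00, -8.45310144e-02]), 'joint_vel': array([-1.44233301e-03,  2.04930795e-03,  7.47947962e-04, -4.85316258e-05,
       -1.18694233e-03,  1.45523099e-03]), 'joint_efforts': array([ 4.43275039e-04, -4.97246647e+01, -2.85491985e+01,  6.99872361e-02,
        2.19464593e-02,  2.54089976e-07]), 'eef_pos': array([ 0.22919528, -0.49997457,  0.24064819]), 'tool_rot': array([ 2.39651026e-05,  9.77006192e-01,  2.13210927e-01, -3.99610705e-07]), 'force': array([-0.1801201 ,  0.3470863 , -0.37394381]), 'wrist_torque': array([ 0.03568593,  0.00405118, -0.02070373]), 'gripper_width': 0.09300979283842084}
```

View pics/t0.png

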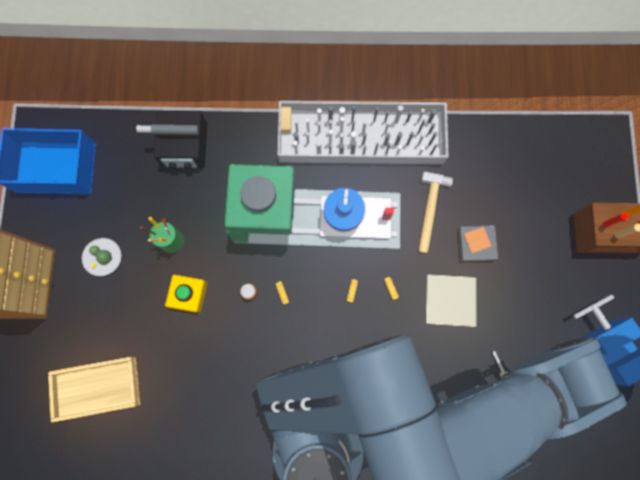

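View pics/s0.png

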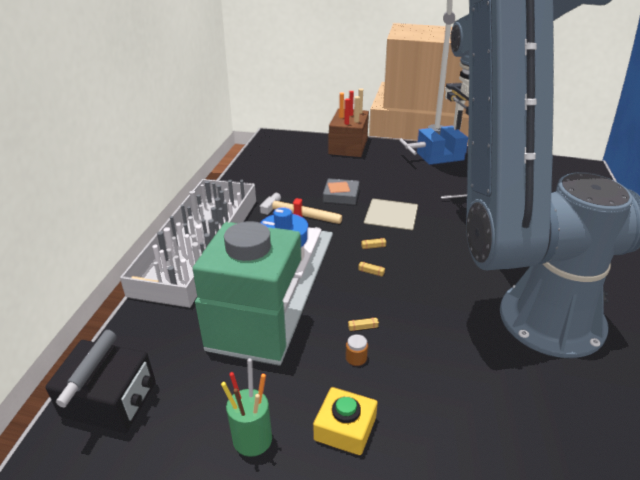

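Top view: felt at (452,300), switch box (185,294), cap (344,208), red handle (389,212), and three bars at (282,292), (352,290) and (391,288). Next I'll locate them precisely by colour.

```bash
python3 - <<'E'
from h import *
s=shot('top'); im=s['img']; hsv=cv2.cvtColor(im,cv2.COLOR_RGB2HSV)
def seg(lo,hi,box,z,name,pr=True):
    m=cv2.inRange(hsv,np.array(lo),np.array(hi)); k=np.zeros_like(m); l,t,r,b=box; k[t:b,l:r]=m[t:b,l:r]
    cs=cv2.findContours(k,cv2.RETR_EXTERNAL,cv2.CHAIN_APPROX_NONE)[0]
    c=max(cs,key=cv2.contourArea)
    h=cv2.convexHull(c).reshape(-1,2).astype(float)
    W=np.array([at(s,p,z)[:2] for p in h],np.float32)
    r=cv2.minAreaRect(W); cc,rr=cv2.minEnclosingCircle(W)
    print(name,'rect',np.round(r[0],4),np.round(r[1],4),round(r[2],1),'circ',np.round(cc,4),round(rr,4))
    b=cv2.boxPoints(r); 
    e=b[1]-b[0]; f=b[2]-b[1]; L=e if np.linalg.norm(e)>np.linalg.norm(f) else f
    print('   long axis deg',round(np.degrees(np.arctan2(L[1],L[0])),1))
for i,x in enumerate([(270,275,298,310),(340,272,364,310),(380,272,404,306)]): seg((12,110,110),(35,255,255),x,.016,'bar%d'%i)
seg((100,120,60),(125,255,255),(315,180,372,240),.126,'cap')
seg((0,150,80),(8,255,255),(375,195,403,230),.125,'handle')
seg((20,15,130),(45,90,255),(420,270,485,330),.004,'felt')
seg((20,150,120),(32,255,255),(160,270,212,318),.05,'box')
seg((50,120,60),(80,255,255),(170,280,200,305),.068,'button')
seg((70,100,30),(85,255,255),(222,160,300,250),.215,'head')
seg((80,0,60),(110,80,230),(290,185,405,252),.012,'plate')
big=cv2.resize(im[160:330,160:500],None,fx=2.35,fy=2.35,interpolation=cv2.INTER_CUBIC)
cv2.imwrite('pics/c1.png',big[:,:,::-1])
E
```

```text
bar0 rect [0.4292 0.1106] [0.0678 0.021 ] 21.6 circ [0.4294 0.1101] 0.0341
   long axis deg 21.6
bar1 rect [ 0.4374 -0.0916] [0.0202 0.0673] 76.1 circ [ 0.4374 -0.0916] 0.0338
   long axis deg -13.9
bar2 rect [ 0.4465 -0.2035] [0.068  0.0217] 22.4 circ [ 0.4461 -0.2025] 0.0341
   long axis deg 22.4
cap rect [ 0.6519 -0.0616] [0.1169 0.1078] 0.7 circ [ 0.6519 -0.063 ] 0.061
   long axis deg 0.7
handle rect [ 0.6491 -0.1911] [0.0057 0.0083] 0.7 circ [ 0.6491 -0.1911] 0.0051
   long axis deg -89.3
felt rect [ 0.4155 -0.3775] [0.1442 0.1448] 87.4 circ [ 0.4142 -0.3783] 0.0994
   long axis deg -2.6
box rect [0.4208 0.3769] [0.1017 0.0947] 80.6 circ [0.4208 0.3784] 0.0647
   long axis deg 80.6
button rect [0.4219 0.3812] [0.0332 0.0357] 0.6 circ [0.422  0.3814] 0.0182
   long axis deg -89.4
head rect [0.6425 0.162 ] [0.1682 0.2002] 88.9 circ [0.6489 0.1625] 0.1212
   long axis deg -1.1
plate rect [ 0.6545 -0.072 ] [0.202  0.3286] 0.7 circ [ 0.6492 -0.0685] 0.1865
   long axis deg -89.3
```

View pics/c1.png

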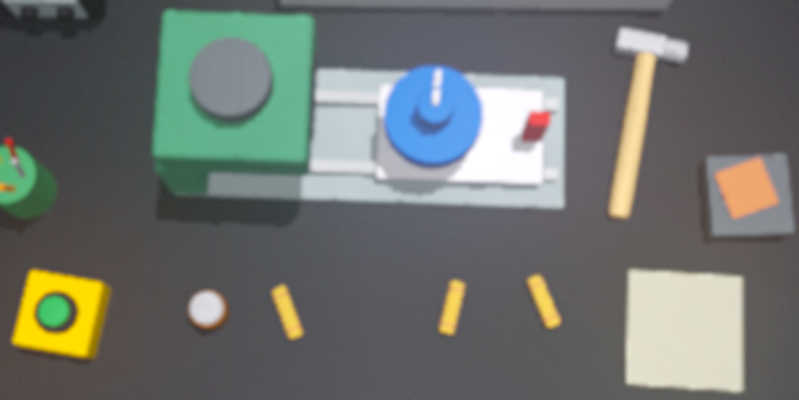

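```bash
python3 - <<'E'
from h import *
s=shot('top'); b=shot('side')
w=lambda x,y,z:at(s,(160+(x+.5)/2.35-.5,160+(y+.5)/2.35-.5),z)
for n,p,q,z in [('plate far',(320,68),(565,77),.012),('plate near',(313,200),(563,207),.012),('plate end',(565,77),(563,207),.012),('head far',(163,12),(313,17),.215),('head near',(154,155),(307,164),.215),('handle top far',(529,113),(549,113),.125),('handle top',(523,138),(549,113),.125),('carr far',(380,88),(543,91),.04),('carr near',(377,178),(543,185),.04),('feltfar',(627,269),(743,276),.004),('feltnear',(627,384),(743,391),.004),('knobtop',(436,103),(436,103),.166)]:
    P,Q=w(*p,z),w(*q,z); d=P-Q
    print(n,P.round(4),Q.round(4),'dir deg',round(np.degrees(np.arctan2(d[1],d[0])),1))
# stereo checks from network boxes
for n in ['cap','start_top','handle']:
    print(n,[(np.round(r['extent'],1),round(r['p'],2)) for r in search_frame(s,n)[:1]+search_frame(b,n)[:1]])
big=cv2.resize(b['img'][190:290,220:420],None,fx=4,fy=4,interpolation=cv2.INTER_CUBIC)
cv2.imwrite('pics/c2.png',big[:,:,::-1])
E
```

```text
plate far [0.7421 0.0772 0.012 ] [ 0.7341 -0.2357  0.012 ] dir deg 88.5
plate near [0.57   0.0821 0.012 ] [ 0.5651 -0.2305  0.012 ] dir deg 89.1
plate end [ 0.7341 -0.2357  0.012 ] [ 0.5651 -0.2305  0.012 ] dir deg -1.8
head far [0.7415 0.2425 0.215 ] [0.7382 0.0753 0.215 ] dir deg 88.9
head near [0.5778 0.2447 0.215 ] [0.57   0.0779 0.215 ] dir deg 87.3
handle top far [ 0.6551 -0.1756  0.125 ] [ 0.6554 -0.199   0.125 ] dir deg 90.7
handle top [ 0.6248 -0.1682  0.125 ] [ 0.6554 -0.199   0.125 ] dir deg 134.8
carr far [7.084e-01 1.000e-04 4.000e-02] [ 0.707  -0.2037  0.04  ] dir deg 89.6
carr near [0.5931 0.0023 0.04  ] [ 0.5869 -0.2022  0.04  ] dir deg 88.3
feltfar [ 0.4892 -0.3096  0.004 ] [ 0.4825 -0.4523  0.004 ] dir deg 87.3
feltnear [ 0.3481 -0.3055  0.004 ] [ 0.342  -0.4455  0.004 ] dir deg 87.5
knobtop [ 0.6544 -0.0645  0.166 ] [ 0.6544 -0.0645  0.166 ] dir deg 0.0
cap [(array([326.5, 187.7, 363.8, 230.8]), 0.6), (array([263.6, 206.9, 310.1, 246.9]), 0.87)]
start_top [(array([419.8, 172.5, 451.2, 251. ]), 0.31), (array([337.2, 396.5, 357.6, 415.8]), 0.52)]
handle [(array([317.4, 194.3, 394.1, 237.8]), 0.9), (array([295.2, 200.9, 320.3, 277.2]), 0.64)]
```

View pics/c2.png

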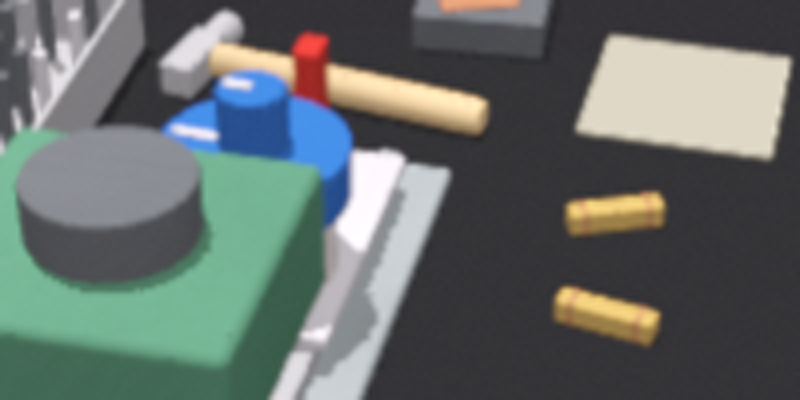

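The crop confirms the knob, the handle and two of the bars. The pot axis is about (0.653,-0.064), and the machine yaw is about -1.5°. I'll move above the cap.

Call:
carry_out(increments=[{"travel": [0.04, 0.04, 0.06], "rotation": [0, 0, -0.08], "hand": 1}, {"travel": [0.085, 0.085, 0.06], "rotation": [0, 0, -0.16], "hand": 1}, {"travel": [0.13, 0.13, 0.06], "rotation": [0, 0, -0.24], "hand": 1}, {"travel": [0.17, 0.175, 0.06], "rotation": [0, 0, -0.32], "hand": 1}, {"travel": [0.21, 0.22, 0.06], "rotation": [0, 0, -0.4], "hand": 1}, {"travel": [0.255, 0.265, 0.06], "rotation": [0, 0, -0.48], "hand": 1}, {"travel": [0.3, 0.31, 0.06], "rotation": [0, 0, -0.56], "hand": 1}, {"travel": [0.345, 0.355, 0.06], "rotation": [0, 0, -0.64], "hand": 1}, {"travel": [0.385, 0.4, 0.04], "rotation": [0, 0, -0.7], "hand": 1}, {"travel": [0.424, 0.436, 0.02], "rotation": [0, 0, -0.7], "hand": 1}])

```text
clock: 2.9
eef_pos: [0.6476, -0.0689, 0.2641]
tool_rot: [0.0, 0.991, -0.135, 0.001]
force: [0.2, -1.3, 0.6]
gripper_width: 0.0929
```

```bash
python3 - <<'E'
from h import *
a=arm.get_state();print(a['eef_pos'],a['qpos'],a['tool_rot'])
s=shot('side')
im=s['img'].copy()
T=a['eef_pos']
for P in [(.653,-.064,.166),(.653,-.064,.126),T+[0,0,-.022]]:
    p=proj(s,P)[0];print(P,p)
    cv2.circle(im,tuple(int(round(v)) for v in p),1,(255,255,0),-1)
c=cv2.resize(im[100:300,180:400],None,fx=3,fy=3,interpolation=cv2.INTER_CUBIC)
cv2.imwrite('pics/c3.png',c[:,:,::-1])
t=shot('top'); 
for r in search_frame(t,'bar0')[:6]: print(r)
E
```

```text
[ 0.64759607 -0.068894    0.26407055] [-1.77427060e-01  5.16837520e-01  1.34036759e+00 -5.41856309e-05
  1.28309585e+00  1.66411913e+00] [ 5.31125087e-05  9.90851627e-01 -1.34954195e-01  6.44183990e-04]
(0.653, -0.064, 0.166) [282.15390138 211.08633697]
(0.653, -0.064, 0.126) [282.85279319 225.35015614]
[ 0.64759607 -0.068894    0.24207055] [283.63517734 181.76445742]
{'extent': [458.2, 225.1, 497.1, 263.6], 'p': 0.64}
{'extent': [386.5, 277.1, 395.3, 295.4], 'p': 0.63}
{'extent': [278.1, 280.7, 287.1, 302.8], 'p': 0.45}
```

View pics/c3.png

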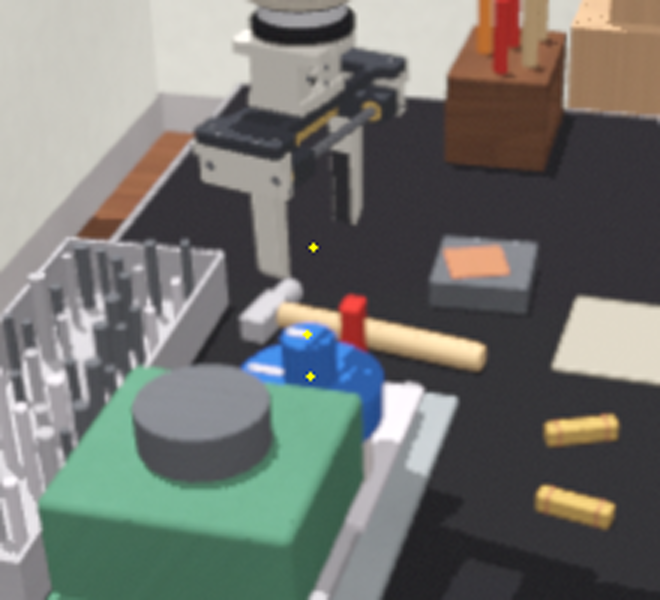

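The projected axis (yellow dots) lands on the knob. Descend and grip.

Call:
carry_out(increments=[{"travel": [0, 0, -0.03], "rotation": [0, 0, 0], "hand": 1}, {"travel": [0, 0, -0.07], "rotation": [0, 0, 0], "hand": 1}, {"travel": [0, 0, -0.1], "rotation": [0, 0, 0], "hand": 1}, {"travel": [0, 0, -0.107], "rotation": [0, 0, 0], "hand": 1}, {"travel": [0, 0, -0.107], "rotation": [0, 0, 0], "hand": 0}, {"travel": [0, 0, -0.107], "rotation": [0, 0, 0], "hand": 0}, {"travel": [0, 0, -0.107], "rotation": [0, 0, 0], "hand": 0}, {"travel": [0, 0, -0.107], "rotation": [0, 0, 0], "hand": 0}, {"travel": [0, 0, -0.107], "rotation": [0, 0, 0], "hand": 0}, {"travel": [0, 0, -0.107], "rotation": [0, 0, 0], "hand": 0}])

```text
clock: 4.3
eef_pos: [0.6479, -0.0652, 0.1578]
tool_rot: [-0.005, 0.991, -0.135, 0.002]
force: [8.7, 30.7, 0.7]
gripper_width: 0.0414
```

Call:
carry_out(increments=[{"travel": [0, 0, 0.0005], "rotation": [0, 0, 0.18], "hand": 0}, {"travel": [0, 0, 0.001], "rotation": [0, 0, 0.36], "hand": 0}, {"travel": [0, 0, 0.0015], "rotation": [0, 0, 0.54], "hand": 0}, {"travel": [0, 0, 0.002], "rotation": [0, 0, 0.72], "hand": 0}, {"travel": [0, 0, 0.0026], "rotation": [0, 0, 0.9], "hand": 0}, {"travel": [0, 0, 0.0031], "rotation": [0, 0, 1.08], "hand": 0}, {"travel": [0, 0, 0.0036], "rotation": [0, 0, 1.26], "hand": 0}, {"travel": [0, 0, 0.0041], "rotation": [0, 0, 1.44], "hand": 0}, {"travel": [0, 0, 0.0046], "rotation": [0, 0, 1.62], "hand": 0}, {"travel": [0, 0, 0.0046], "rotation": [0, 0, 1.62], "hand": 0}])

```text
clock: 5.55
eef_pos: [0.6479, -0.0714, 0.1615]
tool_rot: [0.002, 0.78, 0.626, 0.001]
force: [11.1, -3.4, -10.0]
gripper_width: 0.0405
```

The earlier row was cut short, so the tool sits about 5 mm off the axis. I'll release, centre it and regrip.

Call:
carry_out(increments=[{"travel": [0, 0, 0], "rotation": [0, 0, 0], "hand": 0.7}, {"travel": [0, 0, 0], "rotation": [0, 0, 0], "hand": 0.7}, {"travel": [0.003, 0.004, -0.002], "rotation": [0, 0, 0], "hand": 0.7}, {"travel": [0.005, 0.006, -0.003], "rotation": [0, 0, 0], "hand": 0.7}, {"travel": [0.005, 0.006, -0.003], "rotation": [0, 0, 0], "hand": 0.7}])

```text
clock: 6.18
eef_pos: [0.6513, -0.0644, 0.1585]
tool_rot: [-0.0, 0.781, 0.625, -0.0]
force: [0.1, -1.1, -0.8]
gripper_width: 0.0649
```

```bash
python3 - <<'E'
from h import *
a=arm.get_state();print(a['eef_pos'],a['qpos'],a['force'],a['gripper_width'])
s=shot('top');b=shot('side')
im=s['img'];hsv=cv2.cvtColor(im,cv2.COLOR_RGB2HSV)
c=np.vstack([cv2.resize(x,None,fx=4,fy=4,interpolation=cv2.INTER_CUBIC) for x in (im[175:240,300:410],b['img'][190:255,240:350])])
cv2.imwrite('pics/c4.png',c[:,:,::-1])
E
```

```text
[ 0.65127818 -0.06435397  0.15845238] [-1.69595290e-01  6.23716268e-01  1.43242315e+00 -2.52666748e-05
  1.08571812e+00  5.10037361e-02] [ 0.07357713 -1.14015029 -0.84453575] 0.06491628176549694
```

View pics/c4.png

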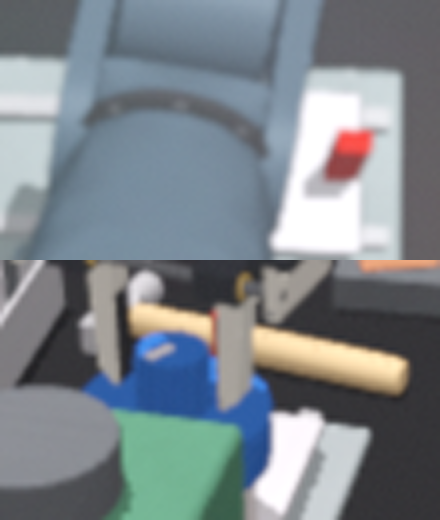

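The cap has turned, and the knob's stripe now faces the camera. I'll regrip and turn further.

Call:
carry_out(increments=[{"travel": [0.001, 0, -0.001], "rotation": [0, 0, 0], "hand": 0}, {"travel": [0.001, 0, -0.001], "rotation": [0, 0, 0], "hand": 0}, {"travel": [0.001, 0, -0.001], "rotation": [0, 0, 0], "hand": 0}, {"travel": [0.001, 0, -0.001], "rotation": [0, 0, 0], "hand": 0}, {"travel": [0.001, 0, -0.0005], "rotation": [0, 0, 0.18], "hand": 0}, {"travel": [0.001, 0, 0], "rotation": [0, 0, 0.36], "hand": 0}, {"travel": [0.001, 0, 0.0005], "rotation": [0, 0, 0.54], "hand": 0}, {"travel": [0.001, 0, 0.001], "rotation": [0, 0, 0.72], "hand": 0}, {"travel": [0.001, 0, 0.0016], "rotation": [0, 0, 0.9], "hand": 0}, {"travel": [0.001, 0, 0.0021], "rotation": [0, 0, 1.08], "hand": 0}])

```text
clock: 7.52
eef_pos: [0.6539, -0.0644, 0.1616]
tool_rot: [0.002, 0.346, 0.938, 0.001]
force: [3.5, 0.3, -2.0]
gripper_width: 0.0421
```

Call:
carry_out(increments=[{"travel": [0, 0, 0.0005], "rotation": [0, 0, 0.18], "hand": 0}, {"travel": [0, 0, 0.001], "rotation": [0, 0, 0.36], "hand": 0}, {"travel": [0, 0, 0.0015], "rotation": [0, 0, 0.54], "hand": 0}, {"travel": [0, 0, 0.002], "rotation": [0, 0, 0.72], "hand": 0}, {"travel": [0, 0, 0.0026], "rotation": [0, 0, 0.9], "hand": 0}, {"travel": [0, 0, 0.0031], "rotation": [0, 0, 1.08], "hand": 0}, {"travel": [0, 0, 0.0036], "rotation": [0, 0, 1.26], "hand": 0}, {"travel": [0, 0, 0.0041], "rotation": [0, 0, 1.44], "hand": 0}, {"travel": [0, 0, 0.0041], "rotation": [0, 0, 1.44], "hand": 0}])

```text
clock: 8.65
eef_pos: [0.6537, -0.0639, 0.1658]
tool_rot: [0.002, -0.358, 0.934, -0.0]
force: [5.7, 5.0, 2.0]
gripper_width: 0.0416
```

```bash
python3 - <<'E'
from h import *
a=arm.get_state();print(a['eef_pos'],a['qpos'],a['force'],a['wrist_torque'],a['gripper_width'])
E
```

```text
[ 0.65370989 -0.06393984  0.16584346] [-1.68918631e-01  6.17635315e-01  1.42319593e+00  1.62567432e-03
  1.09658543e+00 -2.47167109e+00] [5.74718427 4.964198   1.98095949] [ 0.83979893 -1.17232636  0.30781273] 0.04160944326215024
```

Call:
carry_out(increments=[{"travel": [0, 0, 0], "rotation": [0, 0, 0], "hand": 0.7}, {"travel": [0, 0, 0], "rotation": [0, 0, 0], "hand": 0.7}, {"travel": [0, 0, 0], "rotation": [0, 0, -0.18], "hand": 0.7}, {"travel": [0, 0, 0], "rotation": [0, 0, -0.36], "hand": 0.7}, {"travel": [0, 0, 0], "rotation": [0, 0, -0.54], "hand": 0.7}, {"travel": [0, 0, 0], "rotation": [0, 0, -0.72], "hand": 0.7}, {"travel": [0, 0, 0], "rotation": [0, 0, -0.9], "hand": 0.7}, {"travel": [0, 0, 0], "rotation": [0, 0, -1.08], "hand": 0.7}, {"travel": [0, 0, 0], "rotation": [0, 0, -1.26], "hand": 0.7}, {"travel": [0, 0, 0], "rotation": [0, 0, -1.44], "hand": 0.7}])

```text
clock: 9.9
eef_pos: [0.652, -0.0648, 0.1646]
tool_rot: [-0.0, 0.351, 0.936, -0.0]
force: [-0.4, -0.5, -0.2]
gripper_width: 0.0649
```

Call:
carry_out(increments=[{"travel": [0, 0, 0], "rotation": [0, 0, -0.18], "hand": 0.7}, {"travel": [0, 0, 0], "rotation": [0, 0, -0.36], "hand": 0.7}, {"travel": [0, 0, 0], "rotation": [0, 0, -0.54], "hand": 0.7}, {"travel": [0, 0, 0], "rotation": [0, 0, -0.72], "hand": 0.7}, {"travel": [0, 0, 0], "rotation": [0, 0, -0.9], "hand": 0.7}, {"travel": [0, 0, 0], "rotation": [0, 0, -1.08], "hand": 0.7}, {"travel": [0, 0, 0], "rotation": [0, 0, -1.26], "hand": 0.7}, {"travel": [0, 0, 0], "rotation": [0, 0, -1.44], "hand": 0.7}, {"travel": [0, 0, 0], "rotation": [0, 0, -1.6], "hand": 0.7}, {"travel": [0, 0, 0], "rotation": [0, 0, -1.6], "hand": 0.7}])

```text
clock: 11.15
eef_pos: [0.652, -0.0648, 0.1647]
tool_rot: [-0.0, 0.915, 0.403, -0.0]
force: [-0.5, -0.6, 0.1]
gripper_width: 0.0652
```

Call:
carry_out(increments=[{"travel": [0, 0, 0], "rotation": [0, 0, 0], "hand": 0}, {"travel": [0, 0, 0], "rotation": [0, 0, 0], "hand": 0}, {"travel": [0, 0, 0], "rotation": [0, 0, 0], "hand": 0}, {"travel": [0, 0, 0], "rotation": [0, 0, 0], "hand": 0}, {"travel": [0, 0, 0.0005], "rotation": [0, 0, 0.18], "hand": 0}, {"travel": [0, 0, 0.001], "rotation": [0, 0, 0.36], "hand": 0}, {"travel": [0, 0, 0.0015], "rotation": [0, 0, 0.54], "hand": 0}, {"travel": [0, 0, 0.002], "rotation": [0, 0, 0.72], "hand": 0}, {"travel": [0, 0, 0.0026], "rotation": [0, 0, 0.9], "hand": 0}, {"travel": [0, 0, 0.0031], "rotation": [0, 0, 1.08], "hand": 0}])

```text
clock: 12.4
eef_pos: [0.6524, -0.0645, 0.1679]
tool_rot: [0.0, 0.575, 0.818, 0.0]
force: [1.8, 2.2, -0.7]
gripper_width: 0.0415
```

Call:
carry_out(increments=[{"travel": [0, 0, 0.0005], "rotation": [0, 0, 0.18], "hand": 0}, {"travel": [0, 0, 0.001], "rotation": [0, 0, 0.36], "hand": 0}, {"travel": [0, 0, 0.0015], "rotation": [0, 0, 0.54], "hand": 0}, {"travel": [0, 0, 0.002], "rotation": [0, 0, 0.72], "hand": 0}, {"travel": [0, 0, 0.0026], "rotation": [0, 0, 0.9], "hand": 0}, {"travel": [0, 0, 0.0031], "rotation": [0, 0, 1.08], "hand": 0}, {"travel": [0, 0, 0.0031], "rotation": [0, 0, 1.2], "hand": 0}, {"travel": [0, 0, 0.0031], "rotation": [0, 0, 1.2], "hand": 0}])

```text
clock: 13.4
eef_pos: [0.6524, -0.0642, 0.1713]
tool_rot: [0.0, 0.016, 1.0, 0.0]
force: [-0.0, 5.0, 1.3]
gripper_width: 0.0415
```

```bash
python3 - <<'E'
from h import *
a=arm.get_state();print(a['eef_pos'],a['qpos'],a['force'],a['wrist_torque'],a['gripper_width'])
b=shot('side')
c=cv2.resize(b['img'][190:260,240:350],None,fx=5,fy=5,interpolation=cv2.INTER_CUBIC)
cv2.imwrite('pics/c5.png',c[:,:,::-1])
E
```

```text
[ 0.65238836 -0.06420596  0.17129065] [-1.69382998e-01  6.11143136e-01  1.41996782e+00  8.24548642e-04
  1.11005019e+00 -1.70840223e+00] [-0.02901791  4.98632411  1.32994023] [ 0.94389005 -0.15025629  0.25420953] 0.04153481108887442
```

View pics/c5.png

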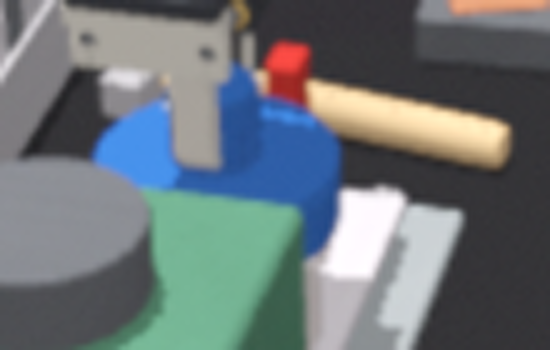

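Call:
carry_out(increments=[{"travel": [0, 0, 0.0005], "rotation": [0, 0, 0.18], "hand": 0}, {"travel": [0, 0, 0.001], "rotation": [0, 0, 0.36], "hand": 0}, {"travel": [0, 0, 0.0015], "rotation": [0, 0, 0.54], "hand": 0}, {"travel": [0, 0, 0.002], "rotation": [0, 0, 0.72], "hand": 0}, {"travel": [0, 0, 0.0026], "rotation": [0, 0, 0.9], "hand": 0}, {"travel": [0, 0, 0.0026], "rotation": [0, 0, 1.0], "hand": 0}, {"travel": [0, 0, 0.0035], "rotation": [0, 0, 1.0], "hand": 0}, {"travel": [0, 0, 0.0045], "rotation": [0, 0, 1.0], "hand": 0}])

```text
clock: 14.45
eef_pos: [0.652, -0.0644, 0.1749]
tool_rot: [-0.0, -0.464, 0.886, 0.0]
force: [3.4, 3.5, -5.6]
gripper_width: 0.0414
```

```bash
python3 - <<'E'
from h import *
a=arm.get_state();print(a['eef_pos'],a['qpos'],a['force'],a['wrist_torque'],a['gripper_width'])
b=shot('side')
c=cv2.resize(b['img'][180:260,240:350],None,fx=5,fy=5,interpolation=cv2.INTER_CUBIC)
cv2.imwrite('pics/c6.png',c[:,:,::-1])
E
```

```text
[ 0.65201053 -0.06443717  0.17486422] [-1.69631803e-01  6.07262143e-01  1.41720359e+00  2.60034061e-04
  1.11794921e+00 -2.70555098e+00] [ 3.42348527  3.51829133 -5.56963888] [ 0.842904   -0.65735565 -0.01579205] 0.04139342959096857
```

View pics/c6.png

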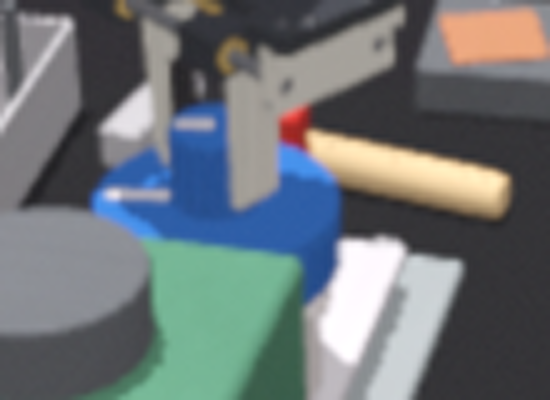

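The stripe points to +x again, so the cap has made a full turn. Lift test.

Call:
carry_out(increments=[{"travel": [0, 0, 0.002], "rotation": [0, 0, 0.05], "hand": 0}, {"travel": [0, 0, 0.005], "rotation": [0, 0, 0.05], "hand": 0}, {"travel": [0, 0, 0.008], "rotation": [0, 0, 0.05], "hand": 0}, {"travel": [0, 0, 0.012], "rotation": [0, 0, 0.05], "hand": 0}, {"travel": [0, 0, 0.012], "rotation": [0, 0, 0.05], "hand": 0}])

```text
clock: 15.12
eef_pos: [0.6522, -0.0651, 0.1881]
tool_rot: [-0.0, -0.487, 0.873, -0.0]
force: [-0.5, 0.3, -3.0]
gripper_width: 0.0417
```

The cap is free, with only its weight left on the gripper. I'll carry it to the felt.

Call:
carry_out(increments=[{"travel": [0, 0, 0.03], "rotation": [0, 0, 0], "hand": 0}, {"travel": [0, 0, 0.065], "rotation": [0, 0, -0.1], "hand": 0}, {"travel": [-0.025, -0.03, 0.075], "rotation": [0, 0, -0.25], "hand": 0}, {"travel": [-0.05, -0.065, 0.075], "rotation": [0, 0, -0.4], "hand": 0}, {"travel": [-0.08, -0.105, 0.075], "rotation": [0, 0, -0.55], "hand": 0}, {"travel": [-0.11, -0.145, 0.075], "rotation": [0, 0, -0.7], "hand": 0}, {"travel": [-0.14, -0.185, 0.075], "rotation": [0, 0, -0.85], "hand": 0}, {"travel": [-0.17, -0.225, 0.075], "rotation": [0, 0, -1.0], "hand": 0}, {"travel": [-0.2, -0.265, 0.075], "rotation": [0, 0, -1.1], "hand": 0}, {"travel": [-0.225, -0.295, 0.07], "rotation": [0, 0, -1.2], "hand": 0}])

```text
clock: 16.38
eef_pos: [0.4258, -0.3613, 0.258]
tool_rot: [0.0, 0.093, 0.996, -0.0]
force: [0.4, -0.2, -2.4]
gripper_width: 0.0414
```

```bash
python3 - <<'E'
from h import *
a=arm.get_state();print(a['eef_pos'],a['qpos'],a['force'],a['gripper_width'])
s=shot('top'); 
for n in ('bar0','jar'):
  for r in search_frame(s,n)[:6]: print(n,np.round(r['extent'],1),r['p'])
E
```

```text
[ 0.42575155 -0.36133842  0.25796241] [-7.86835242e-01  3.48407421e-01  1.61011087e+00 -6.48063285e-04
  1.18225147e+00 -2.17106566e+00] [ 0.37859859 -0.23991155 -2.40303789] 0.041444427385573926
bar0 [346.  279.1 355.8 301.9] 0.69
bar0 [276.8 280.5 287.5 304.1] 0.55
bar0 [243.3 283.3 257.7 295.7] 0.24
jar [242.4 282.3 258.5 297. ] 0.46
```

Call:
carry_out(increments=[{"travel": [-0.01, -0.017, -0.01], "rotation": [0, 0, 0], "hand": 0}, {"travel": [-0.01, -0.017, -0.05], "rotation": [0, 0, 0], "hand": 0}, {"travel": [-0.01, -0.017, -0.1], "rotation": [0, 0, 0], "hand": 0}, {"travel": [-0.01, -0.017, -0.15], "rotation": [0, 0, 0], "hand": 0}, {"travel": [-0.01, -0.017, -0.175], "rotation": [0, 0, 0], "hand": 0}, {"travel": [-0.01, -0.017, -0.183], "rotation": [0, 0, 0], "hand": 0}, {"travel": [-0.01, -0.017, -0.183], "rotation": [0, 0, 0], "hand": 0}])

```text
clock: 17.4
eef_pos: [0.4174, -0.3768, 0.0747]
tool_rot: [0.0, 0.09, 0.996, -0.0]
force: [-0.1, 0.1, -1.8]
gripper_width: 0.0414
```

Call:
carry_out(increments=[{"travel": [0, 0, -0.002], "rotation": [0, 0, 0], "hand": 0}, {"travel": [0, 0, -0.004], "rotation": [0, 0, 0], "hand": 0}, {"travel": [0, 0, -0.004], "rotation": [0, 0, 0], "hand": 0}])

```text
clock: 17.77
eef_pos: [0.4175, -0.377, 0.0711]
tool_rot: [0.0, 0.091, 0.996, -0.0]
force: [-0.7, -0.6, 0.0]
gripper_width: 0.0414
```

Call:
carry_out(increments=[{"travel": [-0.0015, -0.001, -0.001], "rotation": [0, 0, 0], "hand": 0}, {"travel": [-0.0015, -0.001, -0.002], "rotation": [0, 0, 0], "hand": 0}, {"travel": [-0.0015, -0.001, -0.002], "rotation": [0, 0, 0], "hand": 0}])

```text
clock: 18.15
eef_pos: [0.4165, -0.3778, 0.0704]
tool_rot: [0.001, 0.091, 0.996, -0.0]
force: [-0.6, 5.4, 18.7]
gripper_width: 0.0414
```

Contact with the felt. Release and rise.

Call:
carry_out(increments=[{"travel": [0, 0, 0.001], "rotation": [0, 0, 0], "hand": 0}, {"travel": [0, 0, 0.001], "rotation": [0, 0, 0], "hand": 0.8}, {"travel": [0, 0, 0.001], "rotation": [0, 0, 0], "hand": 0.8}, {"travel": [0, 0, 0.001], "rotation": [0, 0, 0], "hand": 0.8}, {"travel": [0, 0, 0.03], "rotation": [0, 0, 0], "hand": 0.8}, {"travel": [0, 0, 0.07], "rotation": [0, 0, 0], "hand": 0.8}, {"travel": [0, 0.03, 0.12], "rotation": [0, 0, -0.1], "hand": 0.8}, {"travel": [0.01, 0.08, 0.14], "rotation": [0, 0, -0.2], "hand": 0.8}, {"travel": [0.02, 0.13, 0.14], "rotation": [0, 0, -0.3], "hand": 0.8}, {"travel": [0.03, 0.17, 0.14], "rotation": [0, 0, -0.4], "hand": 0.8}])

```text
clock: 19.4
eef_pos: [0.4458, -0.206, 0.2089]
tool_rot: [0.0, 0.288, 0.958, -0.0]
force: [0.6, 0.4, 0.8]
gripper_width: 0.0743
```

```bash
cat >> h.py <<'E'
def bars(s,z=.016):
    hsv=cv2.cvtColor(s['img'],cv2.COLOR_RGB2HSV); m=cv2.inRange(hsv,np.array((12,110,110)),np.array((35,255,255)))
    for c in cv2.findContours(m,cv2.RETR_EXTERNAL,cv2.CHAIN_APPROX_NONE)[0]:
        A=cv2.contourArea(c)
        if not 60<A<350: continue
        W=np.array([at(s,p,z)[:2] for p in cv2.convexHull(c).reshape(-1,2).astype(float)],np.float32)
        r=cv2.minAreaRect(W)
        if not (0.2<W[:,0].mean()<0.6 and abs(W[:,1].mean())<.5): continue
        b=cv2.boxPoints(r);e=b[1]-b[0];f=b[2]-b[1];L=e if np.linalg.norm(e)>np.linalg.norm(f) else f
        print('bar',np.round(r[0],4),np.round(r[1],4),'deg',round(np.degrees(np.arctan2(L[1],L[0]))%180,1),A)
E
python3 - <<'E'
from h import *
a=arm.get_state();print(a['eef_pos'],a['qpos'],a['force'],a['gripper_width'])
s=shot('top','t1.png');b=shot('side')
print('top');bars(s);print('side');bars(b)
im=cv2.resize(np.hstack([s['img'][160:340,140:500]]),None,fx=2.2,fy=2.2,interpolation=cv2.INTER_CUBIC)
cv2.imwrite('pics/c7.png',im[:,:,::-1])
for n in ('cap','felt'):
  for q in (s,b): print(n,[(np.round(r['extent'],1),r['p']) for r in search_frame(q,n)[:2]])
E
```

```text
[ 0.44576972 -0.20603653  0.20886304] [-5.27783970e-01  2.82460703e-01  1.83475851e+00 -7.19401998e-06
  1.02377297e+00 -1.51366602e+00] [0.56191264 0.35349019 0.77396031] 0.0743095534481742
top
bar [0.4163 0.1313] [0.0676 0.0208] deg 20.2 144.0
bar [ 0.4371 -0.0911] [0.0177 0.0637] deg 167.6 107.5
bar [ 0.5915 -0.4578] [0.0564 0.0564] deg 110.0 332.5
side
bar [0.5926 0.336 ] [0.0086 0.0713] deg 99.4 77.5
bar [0.4281 0.2073] [0.0439 0.0549] deg 97.6 122.5
bar [0.4148 0.138 ] [0.0678 0.0314] deg 20.3 239.5
bar [ 0.4367 -0.083 ] [0.0351 0.0684] deg 167.2 193.5
bar [ 0.4443 -0.1955] [0.0703 0.0387] deg 22.7 178.5
cap [(array([439.2, 276. , 475.7, 319.1]), 0.84)]
cap [(array([369.4, 189.4, 413.4, 223.6]), 0.72)]
felt [(array([435.8, 276.5, 475.3, 324.6]), 0.57)]
felt [(array([366.6, 207.2, 415.9, 226. ]), 0.64)]
```

View pics/c7.png

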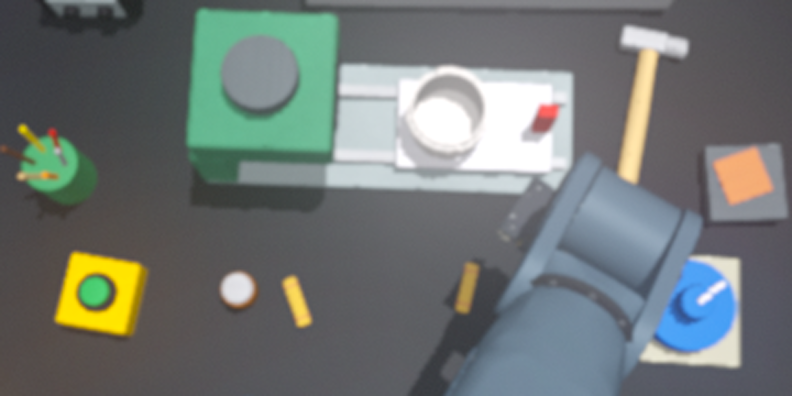

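The cap stands knob up on the felt, and the pot is open. The left bar was knocked to about (0.416,0.131). Next is the right bar at (0.446,-0.2035), axis 22.5°.

Call:
carry_out(increments=[{"travel": [0, 0.001, -0.02], "rotation": [0, 0, 0.17], "hand": 0.6}, {"travel": [0, 0.0025, -0.05], "rotation": [0, 0, 0.34], "hand": 0.6}, {"travel": [0, 0.0025, -0.08], "rotation": [0, 0, 0.51], "hand": 0.6}, {"travel": [0, 0.0025, -0.11], "rotation": [0, 0, 0.68], "hand": 0.6}, {"travel": [0, 0.0025, -0.12], "rotation": [0, 0, 0.85], "hand": 0.6}, {"travel": [0, 0.0025, -0.14], "rotation": [0, 0, 0.977], "hand": 0.6}, {"travel": [0, 0.0025, -0.15], "rotation": [0, 0, 0.977], "hand": 0.6}, {"travel": [0, 0.0025, -0.15], "rotation": [0, 0, 0.977], "hand": 0.6}])

```text
clock: 20.7
eef_pos: [0.4453, -0.2056, 0.0581]
tool_rot: [-0.0, -0.195, 0.981, 0.0]
force: [0.1, -0.3, 0.8]
gripper_width: 0.056
```

```bash
python3 - <<'E'
from h import *
a=arm.get_state();print(a['eef_pos'],a['qpos'],a['tool_rot'],a['force'],a['gripper_width'])
E
```

```text
[ 0.44534564 -0.20555959  0.05810191] [-5.27367241e-01  5.27218414e-01  1.93502113e+00 -4.09451293e-05
  6.80483185e-01 -2.48996576e+00] [-4.32097080e-04 -1.94666060e-01  9.80869413e-01  3.64313912e-04] [ 0.1348543  -0.34689873  0.83274966] 0.05599340143728782
```

Call:
carry_out(increments=[{"travel": [0, 0.002, -0.02], "rotation": [0, 0, 0], "hand": 0.6}, {"travel": [0, 0.002, -0.033], "rotation": [0, 0, 0], "hand": 0.6}, {"travel": [0, 0.002, -0.033], "rotation": [0, 0, 0], "hand": 0.6}, {"travel": [0, 0.002, -0.033], "rotation": [0, 0, 0], "hand": 0}, {"travel": [0, 0.002, -0.033], "rotation": [0, 0, 0], "hand": 0}, {"travel": [0, 0.002, -0.033], "rotation": [0, 0, 0], "hand": 0}, {"travel": [0, 0.002, -0.033], "rotation": [0, 0, 0], "hand": 0}, {"travel": [0, 0.002, -0.033], "rotation": [0, 0, 0], "hand": 0}])

```text
clock: 21.7
eef_pos: [0.4459, -0.2033, 0.0257]
tool_rot: [0.0, -0.196, 0.981, -0.0]
force: [-0.8, 0.1, 1.9]
gripper_width: 0.0159
```

Call:
carry_out(increments=[{"travel": [0, 0, 0.03], "rotation": [0, 0, 0], "hand": 0}, {"travel": [0, 0, 0.08], "rotation": [0, 0, 0], "hand": 0}, {"travel": [0, 0, 0.13], "rotation": [0, 0, 0], "hand": 0}, {"travel": [0.02, 0.01, 0.165], "rotation": [0, 0, 0], "hand": 0}, {"travel": [0.05, 0.035, 0.165], "rotation": [0, 0, 0], "hand": 0}, {"travel": [0.09, 0.065, 0.165], "rotation": [0, 0, 0], "hand": 0}, {"travel": [0.13, 0.09, 0.165], "rotation": [0, 0, 0], "hand": 0}, {"travel": [0.17, 0.115, 0.165], "rotation": [0, 0, 0], "hand": 0}, {"travel": [0.208, 0.14, 0.165], "rotation": [0, 0, 0], "hand": 0}, {"travel": [0.208, 0.14, 0.165], "rotation": [0, 0, 0], "hand": 0}])

```text
clock: 22.95
eef_pos: [0.6549, -0.0613, 0.1895]
tool_rot: [-0.0, -0.197, 0.98, 0.0]
force: [0.3, -0.1, -2.0]
gripper_width: 0.0155
```

```bash
python3 - <<'E'
from h import *
a=arm.get_state();print(a['eef_pos'],a['qpos'],a['tool_rot'],a['force'],a['gripper_width'])
s=shot('top'); b=shot('side');bars(s)
im=cv2.resize(b['img'][140:290,220:420],None,fx=4,fy=4,interpolation=cv2.INTER_CUBIC)
cv2.imwrite('pics/c8.png',im[:,:,::-1])
E
```

```text
[ 0.65489935 -0.06128988  0.1895028 ] [-1.64173845e-01  5.96546602e-01  1.39710696e+00  2.97028166e-04
  1.14866679e+00 -2.13267288e+00] [-2.92037348e-04 -1.97483742e-01  9.80306085e-01  2.55832138e-04] [ 0.27988798 -0.13978112 -2.01613974] 0.015480572231763542
bar [0.4265 0.1348] [0.0462 0.0194] deg 22.2 75.5
bar [ 0.5919 -0.4578] [0.0565 0.0567] deg 110.5 333.0
```

View pics/c8.png

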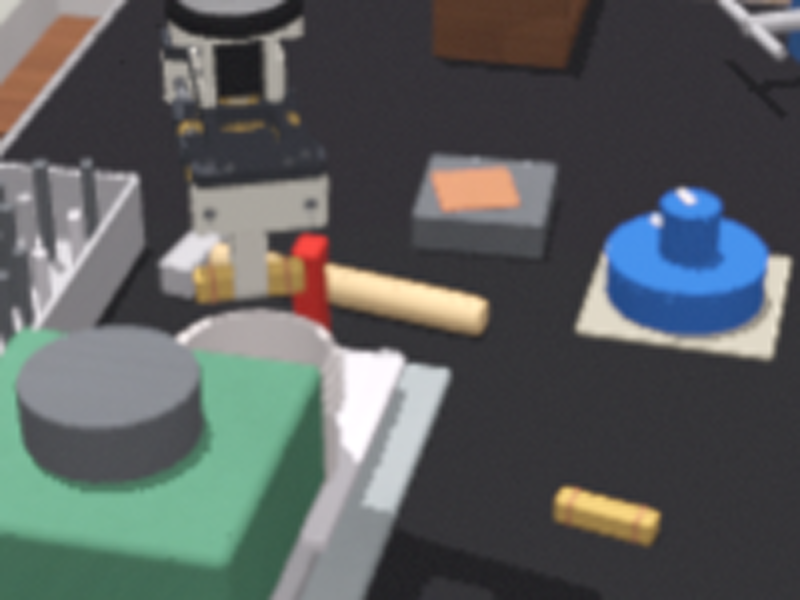

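The bar is held squarely above the pot. Lower and release it.

Call:
carry_out(increments=[{"travel": [-0.002, -0.0025, -0.02], "rotation": [0, 0, 0], "hand": 0}, {"travel": [-0.002, -0.0025, -0.05], "rotation": [0, 0, 0], "hand": 0}, {"travel": [-0.002, -0.0025, -0.08], "rotation": [0, 0, 0], "hand": 0}, {"travel": [-0.002, -0.0025, -0.105], "rotation": [0, 0, 0], "hand": 0}, {"travel": [-0.002, -0.0025, -0.11], "rotation": [0, 0, 0], "hand": 0}, {"travel": [-0.002, -0.0025, -0.11], "rotation": [0, 0, 0], "hand": 0.3}, {"travel": [-0.002, -0.0025, -0.11], "rotation": [0, 0, 0], "hand": 0.3}, {"travel": [-0.002, -0.0025, -0.11], "rotation": [0, 0, 0], "hand": 0.3}])

```text
clock: 24.05
eef_pos: [0.6521, -0.0658, 0.0816]
tool_rot: [0.001, -0.196, 0.981, -0.0]
force: [0.3, 0.3, 0.3]
gripper_width: 0.0278
```

Call:
carry_out(increments=[{"travel": [0, 0, 0.03], "rotation": [0, 0, 0], "hand": 0.3}, {"travel": [0, 0, 0.07], "rotation": [0, 0, 0], "hand": 0.3}, {"travel": [0, 0, 0.12], "rotation": [0, 0, 0], "hand": 0.3}, {"travel": [-0.03, -0.005, 0.12], "rotation": [0, 0, -0.1], "hand": 0.5}, {"travel": [-0.08, -0.01, 0.12], "rotation": [0, 0, -0.2], "hand": 0.6}, {"travel": [-0.13, -0.015, 0.1], "rotation": [0, 0, -0.35], "hand": 0.6}, {"travel": [-0.18, -0.02, 0.07], "rotation": [0, 0, -0.5], "hand": 0.6}, {"travel": [-0.216, -0.027, 0.03], "rotation": [0, 0, -0.61], "hand": 0.6}, {"travel": [-0.216, -0.027, -0.01], "rotation": [0, 0, -0.61], "hand": 0.6}, {"travel": [-0.216, -0.027, -0.02], "rotation": [0, 0, -0.61], "hand": 0.6}])

```text
clock: 25.3
eef_pos: [0.435, -0.0925, 0.0596]
tool_rot: [-0.001, 0.107, 0.994, 0.0]
force: [0.0, -1.2, 0.8]
gripper_width: 0.0557
```

```bash
python3 - <<'E'
from h import *
a=arm.get_state();print(a['eef_pos'],a['qpos'],a['tool_rot'],a['force'],a['gripper_width'])
b=shot('side');bars(b);s=shot('top');bars(s)
E
```

```text
[ 0.43501632 -0.09254699  0.05956838] [-3.14373270e-01  4.67062324e-01  2.04876787e+00  3.11775451e-05
  6.27870223e-01 -1.67020519e+00] [-1.02953058e-03  1.07287870e-01  9.94227440e-01  2.25435862e-04] [ 0.04799861 -1.17321765  0.76755851] 0.0557392913718909
bar [0.5926 0.336 ] [0.0086 0.0713] deg 99.4 77.5
bar [0.4285 0.2046] [0.0439 0.0494] deg 97.6 69.5
bar [0.4147 0.1381] [0.0679 0.031 ] deg 21.4 237.5
bar [ 0.4373 -0.0823] [0.0339 0.0685] deg 168.6 152.0
bar [0.4163 0.1313] [0.0676 0.0208] deg 20.2 141.5
bar [ 0.5915 -0.4578] [0.0564 0.0564] deg 110.0 331.5
```

Call:
carry_out(increments=[{"travel": [0.002, 0.001, -0.02], "rotation": [0, 0, 0], "hand": 0.6}, {"travel": [0.002, 0.001, -0.034], "rotation": [0, 0, 0], "hand": 0.6}, {"travel": [0.002, 0.001, -0.034], "rotation": [0, 0, 0], "hand": 0.6}, {"travel": [0.002, 0.001, -0.034], "rotation": [0, 0, 0], "hand": 0}, {"travel": [0.002, 0.001, -0.034], "rotation": [0, 0, 0], "hand": 0}, {"travel": [0.002, 0.001, -0.034], "rotation": [0, 0, 0], "hand": 0}, {"travel": [0.002, 0.001, -0.034], "rotation": [0, 0, 0], "hand": 0}, {"travel": [0.002, 0.001, -0.034], "rotation": [0, 0, 0], "hand": 0}])

```text
clock: 26.4
eef_pos: [0.4378, -0.0917, 0.0267]
tool_rot: [0.0, 0.107, 0.994, -0.0]
force: [-0.6, -0.0, 2.3]
gripper_width: 0.0154
```

Call:
carry_out(increments=[{"travel": [0, 0, 0.03], "rotation": [0, 0, 0], "hand": 0}, {"travel": [0, 0, 0.08], "rotation": [0, 0, 0], "hand": 0}, {"travel": [0, 0, 0.13], "rotation": [0, 0, 0], "hand": 0}, {"travel": [0.02, 0.005, 0.165], "rotation": [0, 0, 0], "hand": 0}, {"travel": [0.06, 0.01, 0.165], "rotation": [0, 0, 0], "hand": 0}, {"travel": [0.1, 0.015, 0.165], "rotation": [0, 0, 0], "hand": 0}, {"travel": [0.15, 0.02, 0.165], "rotation": [0, 0, 0], "hand": 0}, {"travel": [0.19, 0.025, 0.165], "rotation": [0, 0, 0], "hand": 0}, {"travel": [0.215, 0.0275, 0.165], "rotation": [0, 0, 0], "hand": 0}, {"travel": [0.215, 0.0275, 0.165], "rotation": [0, 0, 0], "hand": 0}])

```text
clock: 27.65
eef_pos: [0.6532, -0.0639, 0.1905]
tool_rot: [-0.0, 0.107, 0.994, 0.0]
force: [-0.8, -0.3, -1.1]
gripper_width: 0.0157
```

Call:
carry_out(increments=[{"travel": [0, 0, -0.03], "rotation": [0, 0, 0], "hand": 0}, {"travel": [0, 0, -0.06], "rotation": [0, 0, 0], "hand": 0}, {"travel": [0, 0, -0.085], "rotation": [0, 0, 0], "hand": 0}, {"travel": [0, 0, -0.1], "rotation": [0, 0, 0], "hand": 0}, {"travel": [0, 0, -0.1], "rotation": [0, 0, 0], "hand": 0}, {"travel": [0, 0, -0.1], "rotation": [0, 0, 0], "hand": 0.3}, {"travel": [0, 0, -0.1], "rotation": [0, 0, 0], "hand": 0.3}, {"travel": [0, 0, -0.1], "rotation": [0, 0, 0], "hand": 0.3}])

```text
clock: 28.65
eef_pos: [0.653, -0.0642, 0.0922]
tool_rot: [0.001, 0.107, 0.994, -0.0]
force: [-0.4, -0.9, 0.4]
gripper_width: 0.0278
```

Call:
carry_out(increments=[{"travel": [0, 0, 0.03], "rotation": [0, 0, 0], "hand": 0.3}, {"travel": [0, 0, 0.07], "rotation": [0, 0, 0], "hand": 0.3}, {"travel": [0, 0, 0.12], "rotation": [0, 0, 0], "hand": 0.3}, {"travel": [-0.05, 0, 0.12], "rotation": [0, 0, 0.1], "hand": 0.4}, {"travel": [-0.1, 0.01, 0.12], "rotation": [0, 0, 0.2], "hand": 0.5}, {"travel": [-0.15, 0.02, 0.12], "rotation": [0, 0, 0.3], "hand": 0.5}, {"travel": [-0.2, 0.04, 0.1], "rotation": [0, 0, 0.42], "hand": 0.5}, {"travel": [-0.22, 0.08, 0.09], "rotation": [0, 0, 0.54], "hand": 0.5}, {"travel": [-0.22, 0.08, 0.09], "rotation": [0, 0, 0.54], "hand": 0.5}])

```text
clock: 29.78
eef_pos: [0.4313, 0.0173, 0.1815]
tool_rot: [-0.0, -0.163, 0.987, 0.0]
force: [0.9, 0.1, 1.1]
gripper_width: 0.0465
```

```bash
python3 - <<'E'
from h import *
a=arm.get_state();print(a['eef_pos'],a['qpos'],a['tool_rot'],a['force'],a['gripper_width'])
b=shot('side');bars(b);s=shot('top');bars(s)
for n in ('bar0','jar'):
  for q in (s,b): print(n,[(np.round(r['extent'],1),r['p']) for r in search_frame(q,n)[:4]])
c=np.vstack([cv2.resize(x,None,fx=3.5,fy=3.5,interpolation=cv2.INTER_CUBIC) for x in (s['img'][170:250,220:420],b['img'][250:330,290:490])])
cv2.imwrite('pics/c9.png',c[:,:,::-1])
E
```

```text
[0.43133208 0.01726404 0.18150508] [-6.80201590e-02  2.18169268e-01  2.00273662e+00  2.00331145e-04
  9.21364065e-01 -1.96733568e+00] [-3.11193944e-04 -1.63462143e-01  9.86549546e-01  1.55567785e-04] [0.93599218 0.08193197 1.11957597] 0.046480398356365284
bar [0.5926 0.336 ] [0.0086 0.0713] deg 99.4 74.5
bar [0.4281 0.2073] [0.0439 0.0549] deg 97.6 120.5
bar [0.4151 0.1384] [0.0668 0.0309] deg 18.3 233.0
bar [ 0.5915 -0.4578] [0.0564 0.0562] deg 19.6 329.0
bar0 [(array([269.1, 289. , 277.7, 301.2]), 0.63), (array([339.9, 202.8, 346.2, 226.4]), 0.61), (array([341. , 206.7, 348.9, 223.4]), 0.57)]
bar0 [(array([353.3, 323.8, 381.7, 334.2]), 0.82)]
jar [(array([238.4, 281.2, 256.6, 297.3]), 0.76)]
jar [(array([345.5, 336.3, 367.4, 366.8]), 0.92), (array([376.7, 188.5, 412.7, 222.9]), 0.71)]
```

View pics/c9.png

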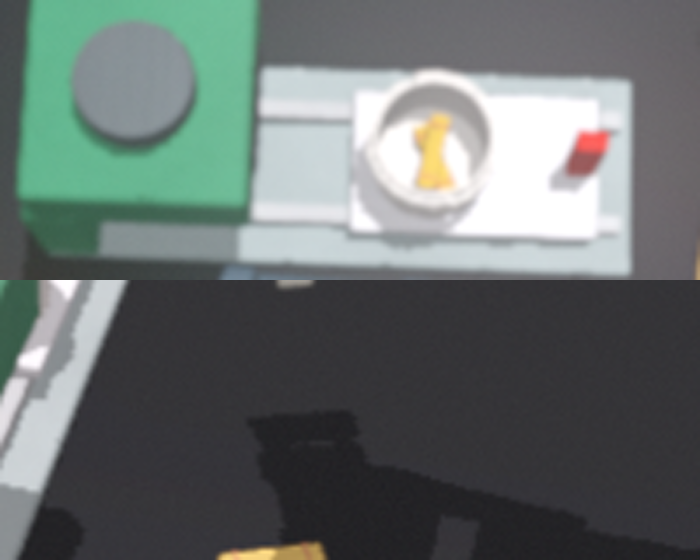

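Both bars lie in the pot. The third bar, at (0.4165,0.131) with axis 20.3°, is next to the jar, so I'll use a small opening.

Call:
carry_out(increments=[{"travel": [-0.005, 0.04, 0], "rotation": [0, 0, 0.03], "hand": 0.4}, {"travel": [-0.01, 0.08, 0], "rotation": [0, 0, 0.03], "hand": 0.4}, {"travel": [-0.0148, 0.1135, -0.02], "rotation": [0, 0, 0.03], "hand": 0.4}, {"travel": [-0.0148, 0.1135, -0.07], "rotation": [0, 0, 0.03], "hand": 0.4}, {"travel": [-0.0148, 0.1135, -0.12], "rotation": [0, 0, 0.03], "hand": 0.4}, {"travel": [-0.0148, 0.1135, -0.122], "rotation": [0, 0, 0.03], "hand": 0.4}, {"travel": [-0.0148, 0.1135, -0.122], "rotation": [0, 0, 0.03], "hand": 0.4}])

```text
clock: 30.95
eef_pos: [0.4188, 0.1292, 0.0607]
tool_rot: [0.001, -0.176, 0.984, 0.0]
force: [0.7, -0.5, 0.0]
gripper_width: 0.0377
```

```bash
python3 - <<'E'
from h import *
a=arm.get_state();print(a['eef_pos'],a['tool_rot'],a['gripper_width'])
b=shot('side');bars(b)
E
```

```text
[0.41882618 0.1292211  0.06072243] [ 5.25600952e-04 -1.76323973e-01  9.84332048e-01  5.05541683e-06] 0.037691638939480736
bar [0.5926 0.336 ] [0.0086 0.0713] deg 99.4 78.5
bar [0.4265 0.2061] [0.0442 0.0559] deg 101.6 122.5
bar [0.4147 0.1392] [0.0672 0.0298] deg 21.7 200.5
```

Call:
carry_out(increments=[{"travel": [-0.002, 0.0015, -0.015], "rotation": [0, 0, 0], "hand": 0.4}, {"travel": [-0.002, 0.0015, -0.035], "rotation": [0, 0, 0], "hand": 0.4}, {"travel": [-0.002, 0.0015, -0.035], "rotation": [0, 0, 0], "hand": 0.4}, {"travel": [-0.002, 0.0015, -0.035], "rotation": [0, 0, 0], "hand": 0}, {"travel": [-0.002, 0.0015, -0.035], "rotation": [0, 0, 0], "hand": 0}, {"travel": [-0.002, 0.0015, -0.035], "rotation": [0, 0, 0], "hand": 0}, {"travel": [-0.002, 0.0015, -0.035], "rotation": [0, 0, 0], "hand": 0}])

```text
clock: 31.88
eef_pos: [0.4164, 0.1309, 0.0253]
tool_rot: [0.001, -0.177, 0.984, -0.0]
force: [-1.0, -0.4, 8.9]
gripper_width: 0.0156
```

Call:
carry_out(increments=[{"travel": [0, 0, 0.04], "rotation": [0, 0, 0], "hand": 0}, {"travel": [0, 0, 0.09], "rotation": [0, 0, 0], "hand": 0}, {"travel": [0, -0.03, 0.13], "rotation": [0, 0, 0], "hand": 0}, {"travel": [0.02, -0.07, 0.165], "rotation": [0, 0, 0], "hand": 0}, {"travel": [0.05, -0.11, 0.165], "rotation": [0, 0, 0.0], "hand": 0}, {"travel": [0.08, -0.15, 0.165], "rotation": [0, 0, 0], "hand": 0}, {"travel": [0.12, -0.18, 0.165], "rotation": [0, 0, 0], "hand": 0}, {"travel": [0.17, -0.19, 0.165], "rotation": [0, 0, 0], "hand": 0}, {"travel": [0.21, -0.195, 0.165], "rotation": [0, 0, 0], "hand": 0}, {"travel": [0.236, -0.195, 0.165], "rotation": [0, 0, 0], "hand": 0}])

```text
clock: 33.12
eef_pos: [0.6531, -0.0646, 0.1891]
tool_rot: [-0.0, -0.176, 0.984, 0.0]
force: [-0.1, 0.5, -1.6]
gripper_width: 0.0156
```

Call:
carry_out(increments=[{"travel": [0, 0, -0.03], "rotation": [0, 0, 0], "hand": 0}, {"travel": [0, 0, -0.06], "rotation": [0, 0, 0], "hand": 0}, {"travel": [0, 0, -0.08], "rotation": [0, 0, 0], "hand": 0}, {"travel": [0, 0, -0.085], "rotation": [0, 0, 0], "hand": 0}, {"travel": [0, 0, -0.085], "rotation": [0, 0, 0], "hand": 0}, {"travel": [0, 0, -0.085], "rotation": [0, 0, 0], "hand": 0.3}, {"travel": [0, 0, -0.085], "rotation": [0, 0, 0], "hand": 0.3}, {"travel": [0, 0, -0.085], "rotation": [0, 0, 0], "hand": 0.3}])

```text
clock: 34.12
eef_pos: [0.6521, -0.0642, 0.105]
tool_rot: [0.0, -0.177, 0.984, -0.0]
force: [0.0, 1.0, -0.3]
gripper_width: 0.0278
```

Call:
carry_out(increments=[{"travel": [0, 0, 0.03], "rotation": [0, 0, 0], "hand": 0.3}, {"travel": [0, 0, 0.07], "rotation": [0, 0, 0], "hand": 0.3}, {"travel": [0, 0, 0.12], "rotation": [0, 0, 0], "hand": 0.3}, {"travel": [-0.05, 0, 0.12], "rotation": [0, 0, 0], "hand": 0.4}, {"travel": [-0.1, -0.03, 0.12], "rotation": [0, 0, 0], "hand": 0.6}, {"travel": [-0.15, -0.06, 0.12], "rotation": [0, 0, 0], "hand": 0.6}, {"travel": [-0.2, -0.09, 0.12], "rotation": [0, 0, 0], "hand": 0.6}, {"travel": [-0.22, -0.12, 0.12], "rotation": [0, 0, 0], "hand": 0.6}, {"travel": [-0.22, -0.12, 0.12], "rotation": [0, 0, 0], "hand": 0.6}])

```text
clock: 35.25
eef_pos: [0.431, -0.1855, 0.2251]
tool_rot: [0.0, -0.175, 0.985, -0.0]
force: [0.2, -0.3, 0.1]
gripper_width: 0.0557
```

```bash
python3 - <<'E'
from h import *
a=arm.get_state();print(a['eef_pos'],a['qpos'],a['tool_rot'],a['force'],a['gripper_width'])
b=shot('side');s=shot('top');bars(s)
hsv=cv2.cvtColor(s['img'],cv2.COLOR_RGB2HSV)
m=cv2.inRange(hsv,np.array((0,120,60)),np.array((8,255,255)))|cv2.inRange(hsv,np.array((172,120,60)),np.array((180,255,255)))
ys,xs=np.nonzero(m[195:230,375:403]);print('handle px',xs.min()+375,xs.max()+375,ys.min()+195,ys.max()+195)
for x in (xs.min()+375,xs.max()+375): 
  for y in (ys.min()+195,ys.max()+195): print(at(s,(x,y),.125).round(4))
print('proj',proj(s,[(.650,-.189,.125),(.650,-.189,.03)]),proj(b,[(.650,-.189,.125)]))
c=np.vstack([cv2.resize(s['img'][170:250,290:420],None,fx=5,fy=5,interpolation=cv2.INTER_CUBIC),cv2.resize(b['img'][195:235,265:395],None,fx=5,fy=5,interpolation=cv2.INTER_CUBIC)])
cv2.imwrite('pics/c10.png',c[:,:,::-1])
E
```

```text
[ 0.43103386 -0.18550173  0.22506897] [-5.05584899e-01  2.22162551e-01  1.87014561e+00 -1.61963824e-04
  1.04829503e+00 -2.42871824e+00] [ 3.39908034e-04 -1.75298411e-01  9.84515219e-01 -3.66262760e-04] [ 0.19244646 -0.34029173  0.1321009 ] 0.05568462275003939
bar [ 0.5916 -0.4578] [0.0562 0.0566] deg 110.2 331.5
handle px 385 392 208 213
[ 0.6546 -0.1761  0.125 ]
[ 0.6403 -0.1759  0.125 ]
[ 0.6548 -0.1953  0.125 ]
[ 0.6406 -0.1952  0.125 ]
proj [[389.71997174 209.65844764]
 [385.55659284 218.05807578]] [[296.81870009 200.3752802 ]]
```

View pics/c10.png

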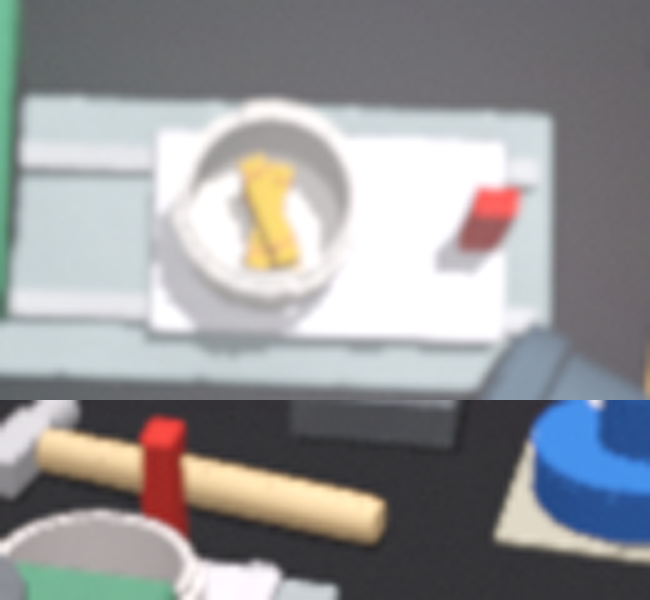

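All three bars are in the pot. I'll push the handle home with closed fingers from its -y side.

Call:
carry_out(increments=[{"travel": [0.02, -0.005, 0], "rotation": [0, 0, -0.18], "hand": 0}, {"travel": [0.04, -0.01, 0], "rotation": [0, 0, -0.36], "hand": 0}, {"travel": [0.06, -0.02, 0], "rotation": [0, 0, -0.54], "hand": 0}, {"travel": [0.08, -0.025, 0], "rotation": [0, 0, -0.72], "hand": 0}, {"travel": [0.1, -0.03, 0], "rotation": [0, 0, -0.9], "hand": 0}, {"travel": [0.12, -0.035, 0], "rotation": [0, 0, -1.08], "hand": 0}, {"travel": [0.14, -0.04, 0], "rotation": [0, 0, -1.26], "hand": 0}, {"travel": [0.165, -0.045, 0], "rotation": [0, 0, -1.44], "hand": 0}, {"travel": [0.19, -0.05, 0], "rotation": [0, 0, -1.62], "hand": 0}, {"travel": [0.218, -0.0575, 0], "rotation": [0, 0, -1.8], "hand": 0}])

```text
clock: 36.6
eef_pos: [0.6515, -0.2402, 0.2242]
tool_rot: [-0.0, 0.663, 0.749, 0.0]
force: [-0.5, 0.7, 0.1]
gripper_width: 0.0001
```

Call:
carry_out(increments=[{"travel": [0, 0, -0.03], "rotation": [0, 0, -0.15], "hand": 0}, {"travel": [0, 0, -0.07], "rotation": [0, 0, -0.15], "hand": 0}, {"travel": [0, 0, -0.11], "rotation": [0, 0, -0.15], "hand": 0}, {"travel": [0, 0, -0.12], "rotation": [0, 0, -0.15], "hand": 0}, {"travel": [0, 0, -0.12], "rotation": [0, 0, -0.15], "hand": 0}])

```text
clock: 37.22
eef_pos: [0.6505, -0.241, 0.1048]
tool_rot: [-0.0, 0.715, 0.699, 0.0]
force: [0.8, -0.1, 0.9]
gripper_width: 0.0005
```

Call:
carry_out(increments=[{"travel": [0, 0.015, 0], "rotation": [0, 0, 0], "hand": 0}, {"travel": [0, 0.03, 0], "rotation": [0, 0, 0], "hand": 0}, {"travel": [0.001, 0.045, 0], "rotation": [0, 0, 0], "hand": 0}, {"travel": [0.001, 0.065, 0], "rotation": [0, 0, 0], "hand": 0}, {"travel": [0.002, 0.085, 0], "rotation": [0, 0, 0], "hand": 0}, {"travel": [0.003, 0.105, 0], "rotation": [0, 0, 0], "hand": 0}, {"travel": [0.003, 0.125, 0], "rotation": [0, 0, 0], "hand": 0}, {"travel": [0.004, 0.145, 0], "rotation": [0, 0, 0], "hand": 0}, {"travel": [0.004, 0.165, 0], "rotation": [0, 0, 0], "hand": 0}, {"travel": [0.005, 0.185, 0], "rotation": [0, 0, 0], "hand": 0}])

```text
clock: 38.48
eef_pos: [0.6548, -0.056, 0.1057]
tool_rot: [0.001, 0.715, 0.699, -0.0]
force: [-4.0, -5.3, 2.9]
gripper_width: 0.0007
```

Call:
carry_out(increments=[{"travel": [0, 0.008, 0], "rotation": [0, 0, 0], "hand": 0}, {"travel": [0, 0.016, 0], "rotation": [0, 0, 0], "hand": 0}, {"travel": [0, 0.022, 0], "rotation": [0, 0, 0], "hand": 0}, {"travel": [0, 0.026, 0], "rotation": [0, 0, 0], "hand": 0}, {"travel": [0, 0.026, 0], "rotation": [0, 0, 0], "hand": 0}])

```text
clock: 39.1
eef_pos: [0.6551, -0.0303, 0.1049]
tool_rot: [0.0, 0.715, 0.699, 0.0]
force: [0.8, -0.9, 0.8]
gripper_width: 0.0008
```

Call:
carry_out(increments=[{"travel": [0, 0.003, 0], "rotation": [0, 0, 0], "hand": 0}, {"travel": [0, 0.006, 0], "rotation": [0, 0, 0], "hand": 0}, {"travel": [0, 0.008, 0], "rotation": [0, 0, 0], "hand": 0}])

```text
clock: 39.48
eef_pos: [0.6552, -0.0229, 0.1048]
tool_rot: [0.0, 0.716, 0.699, 0.0]
force: [0.4, -4.2, 3.4]
gripper_width: 0.0005
```

Call:
carry_out(increments=[{"travel": [0, 0.002, 0], "rotation": [0, 0, 0], "hand": 0}, {"travel": [0, 0.003, 0], "rotation": [0, 0, 0], "hand": 0}])

```text
clock: 39.72
eef_pos: [0.6552, -0.0212, 0.1048]
tool_rot: [0.001, 0.716, 0.699, -0.001]
force: [1.0, -16.7, 3.7]
gripper_width: 0.0005
```

Call:
carry_out(increments=[{"travel": [0, 0.0008, 0], "rotation": [0, 0, 0], "hand": 0}, {"travel": [0, 0.0008, 0], "rotation": [0, 0, 0], "hand": 0}])

```text
clock: 39.98
eef_pos: [0.6552, -0.0212, 0.1048]
tool_rot: [0.001, 0.716, 0.698, -0.001]
force: [0.4, -17.5, 2.8]
gripper_width: 0.0007
```

Call:
carry_out(increments=[{"travel": [0, -0.01, 0], "rotation": [0, 0, 0], "hand": 0}, {"travel": [0, -0.04, 0.01], "rotation": [0, 0, 0], "hand": 0}, {"travel": [0, -0.06, 0.06], "rotation": [0, 0, 0], "hand": 0}, {"travel": [-0.02, -0.07, 0.11], "rotation": [0, 0, 0], "hand": 0}, {"travel": [-0.07, -0.07, 0.15], "rotation": [0, 0, 0], "hand": 0}, {"travel": [-0.13, -0.06, 0.15], "rotation": [0, 0, 0], "hand": 0}, {"travel": [-0.18, -0.03, 0.15], "rotation": [0, 0, 0], "hand": 0}, {"travel": [-0.22, 0.01, 0.15], "rotation": [0, 0, 0], "hand": 0}, {"travel": [-0.24, 0.05, 0.15], "rotation": [0, 0, 0], "hand": 0}, {"travel": [-0.24, 0.1, 0.15], "rotation": [0, 0, 0], "hand": 0}])

```text
clock: 41.22
eef_pos: [0.4135, 0.0822, 0.2547]
tool_rot: [-0.0, 0.716, 0.698, 0.0]
force: [1.2, -1.1, 0.6]
gripper_width: 0.0007
```

```bash
python3 - <<'E'
from h import *
a=arm.get_state();print(a['eef_pos'],a['qpos'],a['tool_rot'],a['force'])
b=shot('side');s=shot('top');bars(s);bars(b)
hsv=cv2.cvtColor(s['img'],cv2.COLOR_RGB2HSV)
m=cv2.inRange(hsv,np.array((50,120,60)),np.array((80,255,255)));k=np.zeros_like(m);k[278:308,168:202]=m[278:308,168:202]
M=cv2.moments(k,True);print('button',at(s,(M['m10']/M['m00'],M['m01']/M['m00']),.068))
c=np.hstack([cv2.resize(s['img'][160:340,150:350],None,fx=2,fy=2,interpolation=cv2.INTER_CUBIC),cv2.resize(b['img'][190:370,190:390],None,fx=2,fy=2,interpolation=cv2.INTER_CUBIC)])
cv2.imwrite('pics/c11.png',c[:,:,::-1])
for e in [(337,395,357,418)]: print('box',at(b,(347,407),.068))
E
```

```text
[0.4134517  0.08224582 0.25467919] [8.53936168e-02 9.54757083e-02 1.94259129e+00 8.01531150e-04
 1.10364198e+00 1.10120816e-01] [-3.13417058e-04  7.15920890e-01  6.98181314e-01  1.82164610e-04] [ 1.19959452 -1.0621435   0.60301529]
bar [ 0.5915 -0.4578] [0.0564 0.0564] deg 110.0 330.5
bar [0.5926 0.336 ] [0.0086 0.0713] deg 99.4 75.5
button [0.42184191 0.38145892 0.068     ]
box [0.41813357 0.38545997 0.068     ]
```

View pics/c11.png

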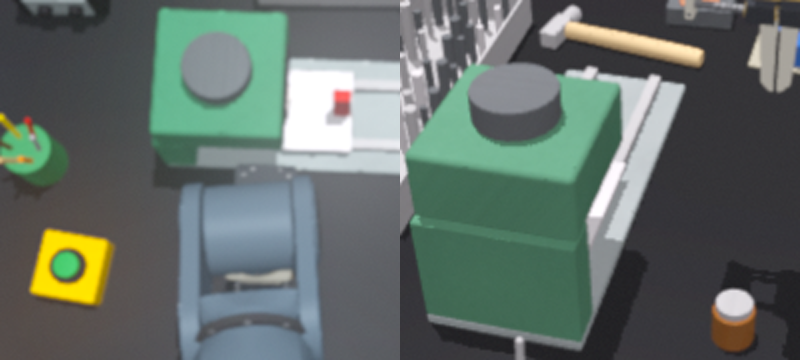

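The carriage is home, with the pot under the head and the handle just in front of it. Now the button, at about (0.4215,0.3815); I'll turn the jaws along y to keep clear of the brush cup.

Call:
carry_out(increments=[{"travel": [0, 0.03, 0], "rotation": [0, 0, 0.17], "hand": 0}, {"travel": [0, 0.06, 0], "rotation": [0, 0, 0.34], "hand": 0}, {"travel": [0, 0.09, 0], "rotation": [0, 0, 0.51], "hand": 0}, {"travel": [0, 0.12, 0], "rotation": [0, 0, 0.68], "hand": 0}, {"travel": [0, 0.15, 0], "rotation": [0, 0, 0.85], "hand": 0}, {"travel": [0, 0.185, 0], "rotation": [0, 0, 1.02], "hand": 0}, {"travel": [0, 0.22, 0], "rotation": [0, 0, 1.19], "hand": 0}, {"travel": [0.004, 0.25, 0], "rotation": [0, 0, 1.36], "hand": 0}, {"travel": [0.008, 0.28, 0], "rotation": [0, 0, 1.5], "hand": 0}, {"travel": [0.008, 0.299, 0], "rotation": [0, 0, 1.571], "hand": 0}])

```text
clock: 42.58
eef_pos: [0.423, 0.3808, 0.254]
tool_rot: [-0.001, 0.01, 1.0, -0.0]
force: [-0.7, -0.3, -0.8]
gripper_width: 0.0006
```

Call:
carry_out(increments=[{"travel": [0, 0, -0.04], "rotation": [0, 0, 0], "hand": 0}, {"travel": [0, 0, -0.09], "rotation": [0, 0, 0], "hand": 0}, {"travel": [0, 0, -0.13], "rotation": [0, 0, 0], "hand": 0}, {"travel": [0, 0, -0.15], "rotation": [0, 0, 0], "hand": 0}, {"travel": [0, 0, -0.155], "rotation": [0, 0, 0], "hand": 0}, {"travel": [0, 0, -0.155], "rotation": [0, 0, 0], "hand": 0}])

```text
clock: 43.32
eef_pos: [0.4232, 0.3801, 0.0998]
tool_rot: [-0.0, 0.012, 1.0, 0.0]
force: [-0.8, 0.1, -0.0]
gripper_width: 0.0005
```

Call:
carry_out(increments=[{"travel": [-0.001, 0.001, -0.006], "rotation": [0, 0, 0], "hand": 0}, {"travel": [-0.001, 0.001, -0.01], "rotation": [0, 0, 0], "hand": 0}, {"travel": [-0.001, 0.001, -0.013], "rotation": [0, 0, 0], "hand": 0}, {"travel": [-0.001, 0.001, -0.0155], "rotation": [0, 0, 0], "hand": 0}, {"travel": [-0.001, 0.001, -0.0155], "rotation": [0, 0, 0], "hand": 0}])

```text
clock: 43.95
eef_pos: [0.4226, 0.3817, 0.0876]
tool_rot: [0.001, 0.012, 1.0, 0.001]
force: [-10.7, -8.7, 41.0]
gripper_width: 0.0008
```

Call:
carry_out(increments=[{"travel": [0, 0, -0.001], "rotation": [0, 0, 0], "hand": 0}, {"travel": [0, 0, -0.0015], "rotation": [0, 0, 0], "hand": 0}])

```text
clock: 44.2
eef_pos: [0.4227, 0.3818, 0.0873]
tool_rot: [0.001, 0.012, 1.0, 0.001]
force: [-15.3, -12.6, 59.9]
gripper_width: 0.0005
```

Hard stop: the button is fully down. Let go and back away.

Call:
carry_out(increments=[{"travel": [0, 0, 0.004], "rotation": [0, 0, 0], "hand": 0}, {"travel": [0, 0, 0.015], "rotation": [0, 0, 0], "hand": 0}, {"travel": [0, 0, 0.05], "rotation": [0, 0, 0], "hand": 0}, {"travel": [0, 0, 0.1], "rotation": [0, 0, 0], "hand": 0}, {"travel": [-0.02, -0.01, 0.15], "rotation": [0, 0, 0], "hand": 0}, {"travel": [-0.06, -0.03, 0.18], "rotation": [0, 0, 0], "hand": 0}, {"travel": [-0.1, -0.05, 0.2], "rotation": [0, 0, 0], "hand": 0}, {"travel": [-0.12, -0.06, 0.2], "rotation": [0, 0, 0], "hand": 0}, {"travel": [-0.12, -0.06, 0.2], "rotation": [0, 0, 0], "hand": 0}])

```text
clock: 45.32
eef_pos: [0.3011, 0.3208, 0.2829]
tool_rot: [0.0, 0.012, 1.0, 0.0]
force: [0.6, -0.1, 0.2]
gripper_width: 0.0005
```

```bash
python3 - <<'E'
from h import *
a=arm.get_state();print(a['eef_pos'],a['force'],a['clock'])
s=shot('top');b=shot('side')
c=np.vstack([cv2.resize(x,None,fx=1.8,fy=1.8,interpolation=cv2.INTER_CUBIC)[:299] for x in (s['img'][165:331,130:510],b['img'][180:346,190:570])])
cv2.imwrite('pics/c12.png',c[:,:,::-1])
hsv=cv2.cvtColor(s['img'],cv2.COLOR_RGB2HSV);m=cv2.inRange(hsv,np.array((100,120,60)),np.array((125,255,255)));k=np.zeros_like(m);k[265:335,425:490]=m[265:335,425:490]
h=cv2.convexHull(np.argwhere(k)[:,::-1].astype(np.int32)).reshape(-1,2).astype(float)
print('cap',cv2.minEnclosingCircle(np.array([at(s,p,.04)[:2] for p in h],np.float32)))
E
```

```text
[0.30107948 0.32075076 0.28293776] [ 0.60565947 -0.13439204  0.18193572] 45.325
cap ((0.41665300726890564, -0.37247106432914734), 0.0590827502310276)
```

View pics/c12.png

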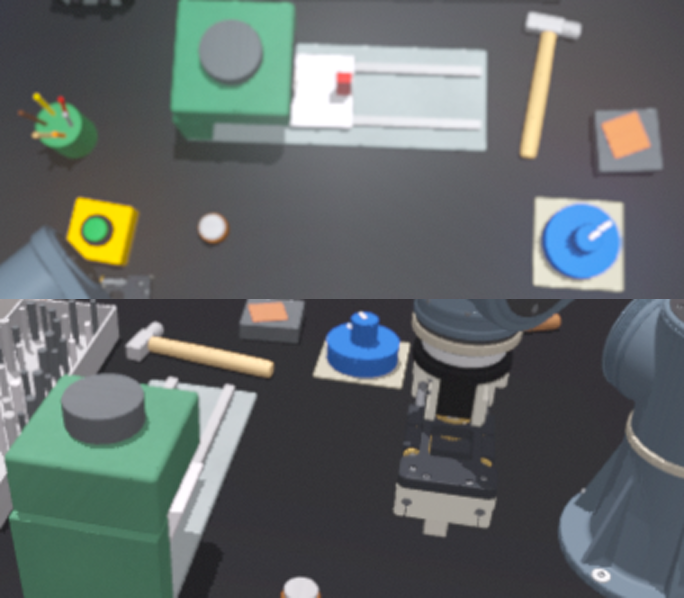

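```bash
python3 - <<'E'
from h import *
s=shot('top');hsv=cv2.cvtColor(s['img'],cv2.COLOR_RGB2HSV)
m=cv2.inRange(hsv,np.array((0,150,150)),np.array((8,255,255)))|cv2.inRange(hsv,np.array((174,150,150)),np.array((180,255,255)))
ys,xs=np.nonzero(m[195:225,305:340]);print(xs.min()+305,xs.max()+305,ys.min()+195,ys.max()+195)
print(at(s,(305+xs.min()-.5,210),.125),at(s,(305+xs.max()+.5,210),.125))
print(proj(s,[(.655,.001-.013,.125),(.655,.001+.013,.125),(.655,.001-.013,.05)]))
E
```

```text
319 323 207 209
[0.64655532 0.00735165 0.125     ] [ 0.64673466 -0.00644047  0.125     ]
[[325.54886637 207.12753733]
 [316.13520396 207.00901879]
 [325.33687926 213.95635859]]
```

```bash
python3 -c "
from h import *
print(close_job())"
```

```text
the job is handed in; nothing more can be done
None
```

The job is done and handed in at about 45 s on the robot's clock. No verdict came back.

- **Cap:** I unscrewed it a full turn and set it on the felt, knob up. The camera puts it about 5 mm from the felt's centre.
- **Bars:** Three were present, and all three are in the pot. A picture taken before the carriage moved showed them there. One of them had been knocked aside early on, and I picked it up from its new place. The rim clearance is inferred from how the bars were lowered: the stack should end about 30 mm below the rim. I couldn't check it once the pot was under the head.
- **Carriage:** I pushed the handle with closed fingers rather than gripping it, until it hit the stop at about 17 N. The camera then put the handle at y ≈ 0.000 m, against an expected 0.001 m.
- **Button:** I pressed it to a hard stop and let go. The force peaked at about 60 N through the fingertips, more than the roughly 5 N it needed but well under the 120 N wrist limit.
- **Bystanders:** The jar, hammer, steel block and brush cup looked unmoved in the last picture.

Two things went less than cleanly. The first grip on the cap was about 5 mm off the axis and slipped part of a turn, so I re-centred it. The carriage stop and the button bottom were judged from force readings, as the joint positions could not be read directly.

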